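# Find the balance point of a light batten on a pan-support bar and clip the hanger there

## Task

The light batten is to hang level over the stove from a single cord, so find where it balances: lay it, lamp face down as it is now, square across the middle of the front bar of the left-hand gas ring (the bar that points to the robot), and slide it along until it stays level on that one bar with nothing touching it. Then mark that point by pressing the hanger clip down over the batten, fully home and right above the bar, gently so that nothing is bent or upset, and leave the batten balanced there with the clip on. Do not shift the cooker or spice box.

Things in the scene. Friction and masses are not known exactly. Their poses are not given: they have to be found in the camera images.
- batten_mid (a point): centre (half-way up) of the LED light batten, a straight bar 300 long, 26 wide, 34 high, flat sides: white diffuser below, aluminium channel on top. x runs along it to the end with the longer cap (60 long, slots on top, 14 mm cable gland on its end face), y across, z up (the clip side). It starts flat on the bench, long cap away from the robot
- batten: the same batten, origin at the centre of its underside. The lamp's driver is inside the long cap and its mass differs from lamp to lamp: the whole weighs 0.21 to 0.33 kg and balances somewhere 10 to 55 mm from the middle towards +x. Friction on the bar about 0.5 to 0.7
- front_bar: front bar of the left-hand gas ring's cast pan support (left as the robot sees it; the rings are cold): upright bar 66 long, 6 thick, flat level top 124 above the bench. Origin: middle of its top face; x along the bar to the ring's centre (away from the robot), y along the stove away from the other ring. A batten laid along y over the origin touches only this bar. Bears 60 N at most
- stove: twin gas ring, steel, fixed, 350 deep (x), 660 wide (y); origin under its middle on the bench. Its deck lies 46 below the bars' tops and reaches 165 beyond the front bar on the +y side. Each ring has four like bars, 30 to 96 from the ring's centre; the front bar's origin is 60 from it. Burner heads lie 18 below the bars' tops
- clip_grip (a point): centre of the hanger clip's cord gripper, a steel block 16 (x) by 14 (y) by 31 high on the clip's flat crown (22 by 32, 3 thick). The crown's top is 15.5 below this point, its underside 18.5 below. Home on the batten, this point lies 35.5 above batten_mid's level. It starts standing on its jaws on the bench, x roughly along the robot's x, this point 45 above the bench
- clip: the whole clip, 46 g; origin: middle of the crown's underside. Two sprung sheet-steel jaws hang 26 below it, one on either side in y: mouth 33 wide at the flared feet, 24 at the waist, so that they spring over the 26 mm batten when pushed straight down with y across the batten; this takes about 3 to 9 N
- cooker: closed aluminium pressure cooker, 206 across, 180 high, long black double handle, closed; stands on the right-hand ring; bystander
- spice_box: plastic spice box with lid, 136 square, 69 high; bystander

How it is judged:
By the outcome, as a careful person would: the job done as asked, in the order asked, and still so for the second after the job is handed in, with the robot touching nothing.
It also fails if it takes over 72 s, if anything falls off the work surface, if the arm or the gripper's body presses on something with over 40 N, if the wrist force passes 120 N, or if a joint passes its speed limit or range.

## Robot

A 6-joint arm with a two-finger parallel gripper is mounted at the origin on the work surface. World frame = base frame: x ahead of the robot, y to its left, z up, the work surface at z = 0. Lengths are in m, angles in rad, forces in N, time in s.
With the tool pointing down it reaches from about 0.25 to 0.725 m from the base axis. Payload 4 kg.
Tool frame: the origin (TCP) lies at the very end of the fingers, on their centre line; the grasp point (between the pads) lies 19 mm behind it; x points along the fingers, y is the direction in which the jaws open and shut, and the axes are right-handed (so a half turn about x gives the same grasp; the last joint's range is limited). The gripper opens to 85 mm and grips with 20 to 120 N. Pads are 22 mm wide; open, the fingers measure 114 mm over their backs; the gripper's body (76 mm by 85 mm) begins 54 mm behind the grasp point. The pads swing forward as they close: fully open they stand 13 mm farther back than shut.
Start: joints at [1.33, 0.241, 0.005, 1.335, 0, 1.571], TCP at [0.119, 0.486, 0.231] pointing down, gripper open.
Joint ranges: [-2.72, 2.72], [-1.05, 1.87], [-1.09, 1.28], [-1.99, 2.15], [-1.42, 1.44], [-3.14, 3.14]. Speed limits (rad/s): [2.79, 2.79, 3.14, 3.14, 3.14, 3.14].

## Interface

Orientations are given as a unit quaternion [x, y, z, w].
In Python, from workcell import get_obs, camera, job_done gives the robot as it stands. The module is installed in compiled form; this text tells all that it offers.
- The arm moves only by the tool arm_command, never from a script. Its argument "motion" is a list of rows, each an object of numbers: "x", "y", "z": the shift along the tool's x, y, z in m; "roll": the turn about the tool's x in rad; "fingers": the opening, from 0 (shut) to 1 (fully open). A call has 1 to 20 rows; each row shifts and turns the pose as measured when the row begins, along the tool's axes as they then stand; what a row does not reach is not made up. A row lasts 1/12 s, in which the tool goes at most 41.7 mm and 7.16 degrees, less where a joint would pass 70% of its speed; a pose out of reach is approached as far as the arm can. A call is refused whole if a number of a shift passes 0.0417 or a number of a turn 0.125, either way. A call with a gripper value outside its range is refused whole. The fingers move at their own pace and stop on an object; the grip force is fixed at half the most. Time passes only in rows, so rows that do not move let the fingers close. It gives the time, the measured TCP pose, the force and the opening at its end, in the units of the state.
- get_obs(): the state, without advancing time (a new reading comes with each control period).
- camera(name): name is "scene" or "top" or "wrist"; returns a dict with "frame" (400x640x3 uint8, red, green, blue), "intrinsics" (3x3 intrinsics, pixels), "rvec" (rotation vector, rad) and "tvec" (3), from world to camera coordinates, as OpenCV has them. Camera axes: x right, y down, z forward; pixel columns grow to the right and rows downward; lengths in m; the calibration is good to about 2 mm. The wrist camera is an equidistant fisheye: a pixel r from the principal point sees the ray r / f radians off the axis. A picture is of the moment at which its call begins. There is no depth.
- job_done(): hands the job in, once; it reports no verdict.
The state is a dict: "clock": time; "joint_pos": joint angles; "joint_vel": joint speeds; "tau": joint torques, N m; "eef_pos": TCP position; "tool_rot": TCP orientation; "ft_force": force on the tool from outside, world axes, zero at the start; "ft_torque": the same for the moment, N m; "grip_width": finger opening in m.
Only numpy, scipy, OpenCV 4.12 (cv2) and the standard library are available. Lean on these libraries where they do the work, as an engineer would, in place of code of your own. Each camera call takes 0.05 s, during which the arm holds its last target.

## Working session

There is one attempt and no reset: what is moved stays moved. The work goes in short steps, Python scripts to look and compute and a tool call to move; the robot and the scene stay as the last step left them, time stands still between calls to the robot, and variables do not carry over. Pictures are saved under pics/ and viewed, and the job is handed in when it is done.

Besides the shell and the picture viewer there is one more tool, called after "Request:" as a command line: name --argument value ..., lists and objects as JSON in quotes. arm_command: Moves the arm, as the interface text tells. Its arguments: {"type":"object","properties":{"motion":{"type":"array","items":{"type":"object","properties":{"x":{"type":"number"},"y":{"type":"number"},"z":{"type":"number"},"roll":{"type":"number"},"fingers":{"type":"number"}}}}},"required":["motion"]}

```bash
mkdir -p pics; ls
python3 - <<'E'
from workcell import get_obs, camera
import cv2
o=get_obs()
for k,v in o.items(): print(k,v)
for n in ["scene","top","wrist"]:
    c=camera(n); cv2.imwrite(f"pics/{n}0.png",c["frame"][:,:,::-1]); print(n,c["intrinsics"],c["rvec"],c["tvec"])
E
```

```text
pics
clock 0.0
joint_pos [1.32996482e+00 2.41427886e-01 3.71567720e-03 1.33519462e+00
 5.10990124e-07 1.57079785e+00]
joint_vel [-0.00081636 -0.00183512 -0.00061992 -0.00055727  0.00056999 -0.00183081]
tau [ 9.50181820e-04 -3.72315252e+01  2.52411121e+01  1.69048249e-02
  5.32505692e-05  9.24696906e-06]
eef_pos [0.1191036  0.48495374 0.23040225]
tool_rot [ 0.08420091  0.70207582 -0.08568241  0.7018962 ]
ft_force [0.17220792 0.49394937 0.14572795]
ft_torque [-0.01339933  0.01985916  0.00384929]
grip_width 0.08527467334746217
scene [[377.26059814   0.         324.67723252]
 [  0.         377.26059814 198.18618599]
 [  0.           0.           1.        ]] [ 1.82634714  1.53136641 -0.70220491] [-0.08284283 -0.24268166  1.64242625]
top [[399.29235594   0.         315.46355927]
 [  0.         399.29235594 197.1901949 ]
 [  0.           0.           1.        ]] [ 2.19699146 -2.13974405  0.16459375] [-0.04400111  0.515413    1.28604039]
wrist [[309.70691629   0.         320.56793299]
 [  0.         309.70691629 202.50249595]
 [  0.           0.           1.        ]] [-2.30193415 -1.80493543 -0.2370926 ] [-0.4993754  -0.03350113  0.37742328]
```

View pics/scene0.png

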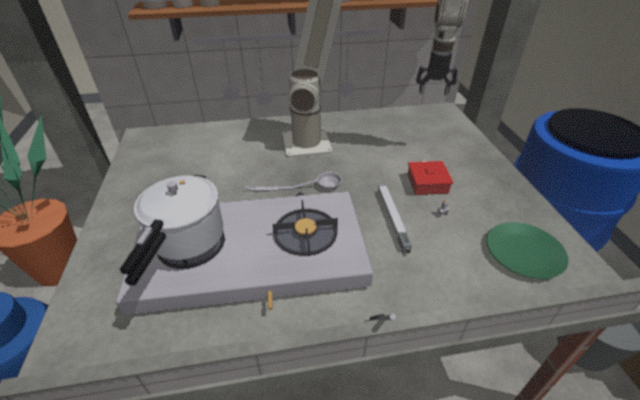

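View pics/top0.png

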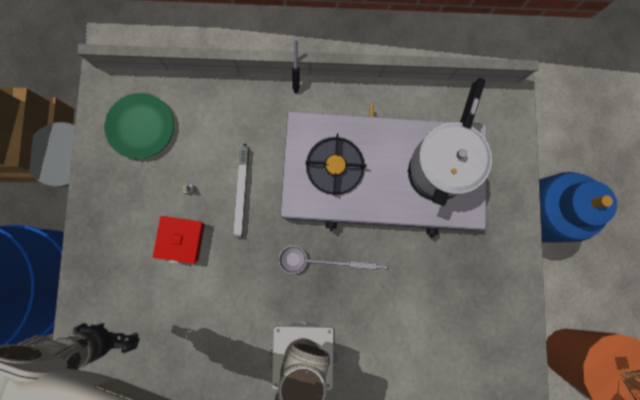

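View pics/wrist0.png

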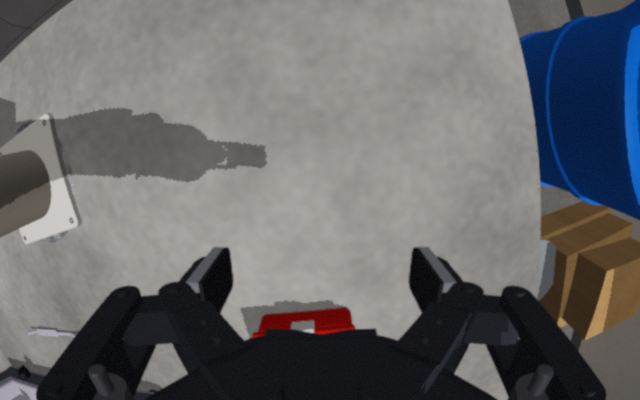

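The scene view has the stove left of centre. The top view has the batten along columns 235-247, rows 145-237, the clip near (189,188), and the left-hand ring centre near (336,165). Next I'll zoom in.

```bash
cat > h.py <<'E'
import numpy as np, cv2
from scipy.spatial.transform import Rotation as R
from workcell import get_obs, camera
def save(c,name,u0,u1,v0,v1,s):
    im=c["frame"][v0:v1,u0:u1,::-1]
    cv2.imwrite("pics/"+name,cv2.resize(im,None,fx=s,fy=s,interpolation=cv2.INTER_CUBIC))
def ray(c,uv):
    K=c["intrinsics"];Rm=cv2.Rodrigues(np.array(c["rvec"]))[0];t=np.array(c["tvec"]).ravel()
    d=np.array([(uv[0]-K[0,2])/K[0,0],(uv[1]-K[1,2])/K[1,1],1.])
    if c.get("fish"):
        m=d[:2];r=np.linalg.norm(m);d=np.r_[m/r*np.sin(r),np.cos(r)]
    return -Rm.T@t, Rm.T@d
def onz(c,uv,z):
    o,d=ray(c,uv); return o+d*(z-o[2])/d[2]
def proj(c,p):
    K=c["intrinsics"];Rm=cv2.Rodrigues(np.array(c["rvec"]))[0];t=np.array(c["tvec"]).ravel()
    q=Rm@np.array(p)+t
    if c.get("fish"):
        r=np.hypot(q[0],q[1]);th=np.arctan2(r,q[2]);return np.array([K[0,2]+K[0,0]*th*q[0]/r,K[1,2]+K[1,1]*th*q[1]/r])
    return np.array([K[0,2]+K[0,0]*q[0]/q[2],K[1,2]+K[1,1]*q[1]/q[2]])
def cam(n):
    c=camera(n); c["fish"]=(n=="wrist"); return c
E
python3 - <<'E'
from h import *
c=cam("top"); save(c,"t1.png",170,400,110,260,3.4)
c=cam("scene"); save(c,"s1.png",260,480,150,290,3.6)
print(R.from_quat(get_obs()["tool_rot"]).as_matrix().round(3))
E
```

```text
[[-0.     0.238  0.971]
 [-0.001  0.971 -0.238]
 [-1.    -0.001 -0.   ]]
```

View pics/t1.png

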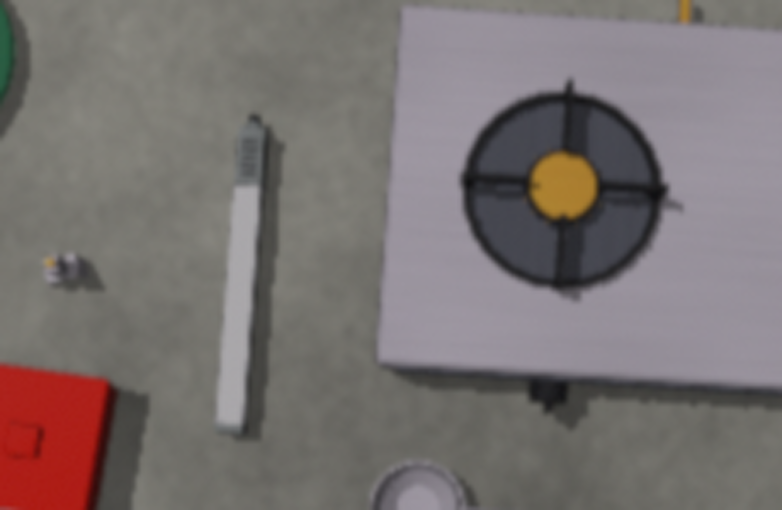

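View pics/s1.png

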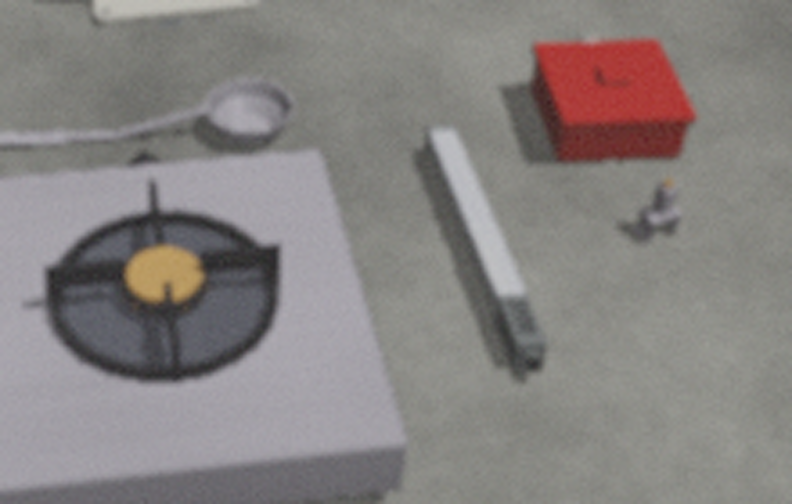

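Run:
```python
from h import *
c=cam("top")
def T(a,z,s=3.4,o=(170,110)): p=onz(c,(o[0]+(a[0]-s/2+.5)/s,o[1]+(a[1]-s/2+.5)/s),z); return p[:2].round(4)
f=T((562,288),.124);print("front outer",f,"rear outer",T((570,82),.124),"left",T((464,181),.124),"right",T((664,191),.124),"burner",T((564,186),.106))
print("stove FL",T((378,362),.078),"RL",T((403,7),.078))
for n,a in dict(nearL=(218,430),nearR=(242,431),farL=(242,120),farR=(266,122),gland=(255,114)).items(): print(n,T(a,.034))
print("clip top",T((63,268),.06))
s=cam("scene")
def S(a,z): 
  p=onz(s,(260+(a[0]-1.3)/3.6,150+(a[1]-1.3)/3.6),z); return p[:2].round(4)
print("scene: front outer",S((152,180),.124),"rear",S((178,378),.124),"right",S((47,270),.124),"left",S((279,248),.124),"burner",S((165,272),.106))
print("near corners",S((429,131),.034),S((454,129),.034),"far",S((545,345),.034),S((515,352),.034),"clip",S((668,183),.06))
```

```text
front outer [ 0.5154 -0.0879] rear outer [ 0.7075 -0.0918] left [0.6114 0.0035] right [ 0.6076 -0.1798] burner [ 0.6133 -0.0893]
stove FL [0.4473 0.0788] RL [0.79   0.0669]
nearL [0.3816 0.2314]
nearR [0.3813 0.2086]
farL [0.685  0.2231]
farR [0.6837 0.1996]
gland [0.6914 0.2107]
clip top [0.5297 0.3802]
scene: front outer [ 0.5202 -0.0809] rear [ 0.7438 -0.0912] right [ 0.6147 -0.1773] left [0.6215 0.0092] burner [ 0.6148 -0.0833]
near corners [0.3886 0.2125] [0.3898 0.2381] far [0.6832 0.2268] [0.6863 0.1993] clip [0.5322 0.3974]
```

Request:
arm_command --motion '[{"z":0.036,"y":-0.0115,"x":0.004,"fingers":1},{"z":0.036,"y":-0.0115,"x":0.004},{"z":0.036,"y":-0.0115,"x":0.004},{"z":0.036,"y":-0.0115,"x":0.004},{"z":0.036,"y":-0.0115,"x":0.004},{"z":0.036,"y":-0.0115,"x":0.004},{"z":0.036,"y":-0.0115,"x":0.004},{"z":0.036,"y":-0.0115,"x":0.004},{"z":0.036,"y":-0.0115,"x":0.004},{"z":0.036,"y":-0.0115,"x":0.004},{"z":0.036,"y":-0.0115,"x":0.004},{"z":0.036,"y":-0.0115,"x":0.004},{"roll":-0.105},{"roll":-0.105}]'

```text
schema error: expected keys x, y, z, roll, fingers
```

Request:
arm_command --motion '[{"x":0.004,"y":-0.0115,"z":0.036,"roll":0,"fingers":1},{"x":0.004,"y":-0.0115,"z":0.036,"roll":0,"fingers":1},{"x":0.004,"y":-0.0115,"z":0.036,"roll":0,"fingers":1},{"x":0.004,"y":-0.0115,"z":0.036,"roll":0,"fingers":1},{"x":0.004,"y":-0.0115,"z":0.036,"roll":0,"fingers":1},{"x":0.004,"y":-0.0115,"z":0.036,"roll":0,"fingers":1},{"x":0.004,"y":-0.0115,"z":0.036,"roll":0,"fingers":1},{"x":0.004,"y":-0.0115,"z":0.036,"roll":0,"fingers":1},{"x":0.004,"y":-0.0115,"z":0.036,"roll":0,"fingers":1},{"x":0.004,"y":-0.0115,"z":0.036,"roll":0,"fingers":1},{"x":0.004,"y":-0.0115,"z":0.036,"roll":0,"fingers":1},{"x":0.004,"y":-0.0115,"z":0.036,"roll":0,"fingers":1},{"x":0,"y":0,"z":0,"roll":-0.105,"fingers":1},{"x":0,"y":0,"z":0,"roll":-0.105,"fingers":1}]'

```text
clock: 1.52
eef_pos: [0.5248, 0.2418, 0.1791]
tool_rot: [0.007, 0.706, -0.004, 0.708]
ft_force: [-0.2, 0.7, 0.3]
grip_width: 0.0855
```

Run:
```python
from h import *
c=cam("wrist"); cv2.imwrite("pics/w1.png",c["frame"][:,:,::-1]); o=get_obs()
for k in ("clock","joint_pos","eef_pos","ft_force","ft_torque"): print(k,np.round(o[k],4))
print(R.from_quat(o["tool_rot"]).as_matrix().round(4)); print("cam",ray(c,(320,202)))
```

```text
clock 1.5667
joint_pos [0.4296 0.4169 0.1173 1.2666 0.003  0.4419]
eef_pos [0.525  0.2415 0.179 ]
ft_force [ 0.3901 -0.7224 -0.4327]
ft_torque [-0.0151 -0.0333  0.0012]
[[ 0.0028  0.0123  0.9999]
 [ 0.0046  0.9999 -0.0124]
 [-1.      0.0047  0.0028]]
cam (array([0.45909179, 0.24203745, 0.32125294]), array([ 2.60168708e-01,  3.59951079e-04, -9.65563107e-01]))
```

View pics/w1.png

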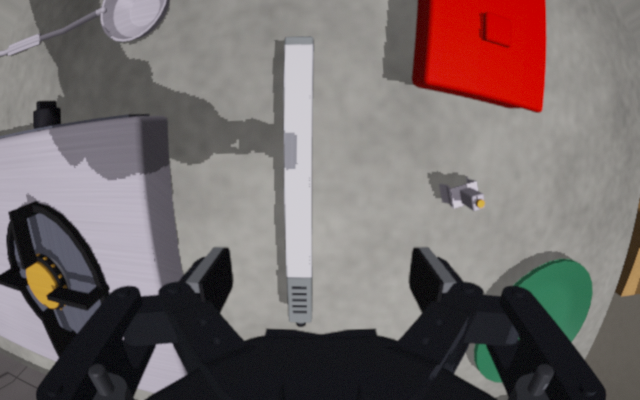

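Run:
```python
from h import *
c=cam("wrist"); save(c,"w2.png",270,330,20,160,4); save(c,"w3.png",270,330,200,335,4.3);save(c,"w4.png",420,500,160,225,8)
a=cv2.imread("pics/w2.png");b=cv2.imread("pics/w3.png");h=max(a.shape[0],b.shape[0])
p=np.zeros((h,a.shape[1]+b.shape[1]+10,3),np.uint8);p[:a.shape[0],:a.shape[1]]=a;p[:b.shape[0],a.shape[1]+10:]=b;cv2.imwrite("pics/w23.png",p);print(a.shape)
```

```text
(560, 240, 3)
```

View pics/w23.png

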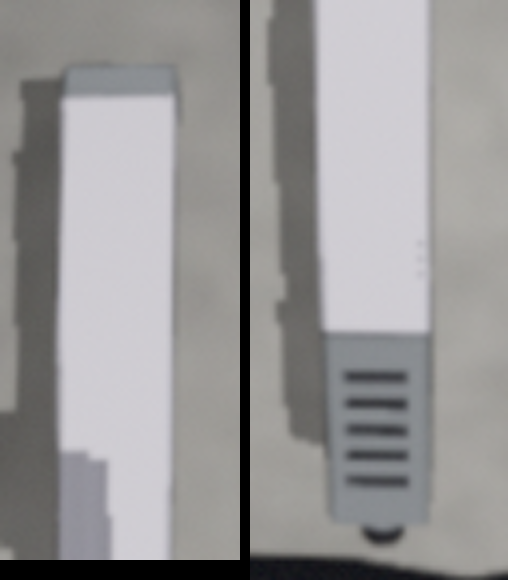

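View pics/w4.png

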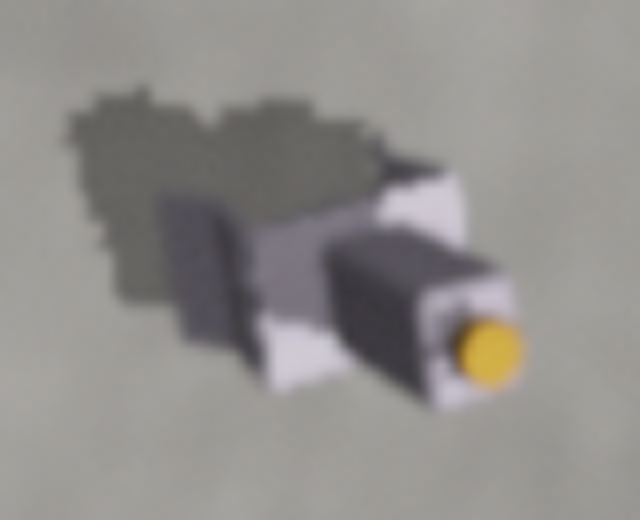

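Run:
```python
from h import *
c=cam("wrist")
def Z(a,s,o,z): return onz(c,(o[0]+(a[0]-s/2+.5)/s,o[1]+(a[1]-s/2+.5)/s),z)[:2].round(4)
n=[Z(a,4,(270,20),.034) for a in((65,65),(176,66))]; f=[Z(a,4.3,(270,200),.034) for a in((83,522),(178,522))]
# mid seam
m=[Z(a,4.3,(270,200),.034) for a in((74,332),(181,332))]
print(n,f,m); N=(n[0]+n[1])/2;F=(f[0]+f[1])/2; print("len",np.linalg.norm(F-N),"mid",(N+F)/2,"yaw",np.arctan2(*(F-N)[::-1]),"widths",np.linalg.norm(n[0]-n[1]),np.linalg.norm(f[0]-f[1]),"seam->far",np.linalg.norm(F-(m[0]+m[1])/2))
k=[Z(a,8,(420,160),.0605) for a in((418,295),(505,268),(522,388),(437,408))]; print("block",k,np.mean(k,0))
k=[Z(a,8,(420,160),.0295) for a in((270,392),(462,165),(467,240))]; print("crown",k)
k=[Z(a,8,(420,160),.0) for a in((160,190),(185,338))]; print("foot",k)
```

```text
[array([0.3766, 0.2143]), array([0.3779, 0.2399])] [array([0.6752, 0.2044]), array([0.6753, 0.2296])] [array([0.6166, 0.206 ]), array([0.6168, 0.2323])]
len 0.29817110859370666 mid [0.52625 0.22205] yaw -0.033879648796074344 widths 0.02563298656028986 0.025200198411917316 seam->far 0.05858946150972885
block [array([0.5261, 0.3865]), array([0.523 , 0.3985]), array([0.538 , 0.4029]), array([0.5402, 0.3909])] [0.531825 0.3947  ]
crown [array([0.547 , 0.3824]), array([0.5166, 0.4086]), array([0.5268, 0.4104])]
foot [array([0.5261, 0.3764]), array([0.5476, 0.382 ])]
```

Request:
arm_command --motion '[{"x":0.024,"y":-0.005,"z":0.007,"roll":0.022,"fingers":1},{"x":0.024,"y":-0.005,"z":0.007,"roll":0,"fingers":1},{"x":0.024,"y":-0.005,"z":0.007,"roll":0,"fingers":1},{"x":0.024,"y":-0.005,"z":0.007,"roll":0,"fingers":1},{"x":0.02,"y":-0.004,"z":0.006,"roll":0,"fingers":1},{"x":0.005,"y":0,"z":0,"roll":0,"fingers":1}]'

```text
clock: 2.17
eef_pos: [0.5581, 0.2242, 0.0605]
tool_rot: [0.022, 0.703, -0.014, 0.711]
ft_force: [-1.2, -0.4, -0.3]
grip_width: 0.0855
```

```bash
cat >> h.py <<'E'
def ft(n=12):
    a=[]
    for i in range(n):
        camera("top"); o=get_obs(); a.append(np.r_[o["ft_force"],o["ft_torque"]])
    a=np.array(a); print("clk",o["clock"],"eef",np.round(o["eef_pos"],4),"w",round(o["grip_width"],4)); print("ft",a.mean(0).round(4),"sd",a.std(0).round(4))
    M=R.from_quat(o["tool_rot"]).as_matrix(); print("ty",M[:,1].round(4),"tx",M[:,0].round(4)); return o
E
python3 - <<'E'
from h import *
ft()
E
```

```text
clk 2.7667 eef [0.5601 0.2251 0.0643] w 0.0855
ft [-0.1404  0.0263 -0.1185 -0.009   0.0171  0.0185] sd [0.6267 0.4898 0.3868 0.0234 0.027  0.0233]
ty [0.0489 0.9987 0.0152] tx [ 0.0179  0.0143 -0.9997]
```

Run:
```python
from h import *
for i in range(5):
    camera("top"); o=get_obs(); M=R.from_quat(o["tool_rot"]).as_matrix(); print(o["eef_pos"].round(4) if hasattr(o["eef_pos"],"round") else o["eef_pos"],M[:,0].round(4),M[:,1].round(4),np.round(o["joint_pos"],4), np.abs(o["joint_vel"]).max().round(4))
```

```text
[0.5601 0.225  0.0641] [ 0.0177  0.0142 -0.9997] [0.049  0.9987 0.015 ] [0.3786 0.5429 0.0036 1.0098 0.0066 0.4279] 0.0044
[0.56   0.2249 0.064 ] [ 0.0174  0.0141 -0.9997] [0.0491 0.9987 0.0149] [0.3786 0.5431 0.0035 1.0098 0.0066 0.4279] 0.0036
[0.5599 0.2249 0.0638] [ 0.0172  0.014  -0.9998] [0.0491 0.9987 0.0148] [0.3786 0.5433 0.0034 1.0097 0.0066 0.4279] 0.0037
[0.5599 0.2248 0.0637] [ 0.017   0.0139 -0.9998] [0.0492 0.9987 0.0147] [0.3785 0.5434 0.0034 1.0097 0.0066 0.4279] 0.0021
[0.5599 0.2249 0.0637] [ 0.0169  0.0139 -0.9998] [0.0491 0.9987 0.0147] [0.3785 0.5435 0.0033 1.0097 0.0066 0.4278] 0.0013
```

Request:
arm_command --motion '[{"x":-0.024,"y":0,"z":0,"roll":-0.015,"fingers":1},{"x":-0.024,"y":0,"z":0,"roll":0,"fingers":1},{"x":-0.024,"y":0,"z":0,"roll":0,"fingers":1},{"x":0,"y":0,"z":0,"roll":0,"fingers":1}]'

```text
clock: 3.35
eef_pos: [0.5566, 0.2228, 0.1351]
tool_rot: [0.016, 0.704, -0.008, 0.71]
ft_force: [0.9, 0.8, 1.4]
grip_width: 0.0855
```

```bash
cat >> h.py <<'E'
def st(n=3):
    for i in range(n):
        camera("top")
    o=get_obs(); M=R.from_quat(o["tool_rot"]).as_matrix(); print("clk",round(o["clock"],2),"eef",np.round(o["eef_pos"],4),"tx",M[:,0].round(4),"ty",M[:,1].round(4),"yang",np.arctan2(M[1,1],M[0,1]).round(4),"w",round(o["grip_width"],4),"f",np.round(o["ft_force"],1),"q",np.round(o["joint_pos"],3)); return o
E
python3 - <<'E'
from h import *
st()
E
```

```text
clk 3.5 eef [0.5536 0.2217 0.1298] tx [ 0.002  0.008 -1.   ] ty [0.0339 0.9994 0.008 ] yang 1.5369 w 0.0856 f [ 0.2  0.6 -0.7] q [0.377 0.485 0.091 1.173 0.007 0.411]
```

Request:
arm_command --motion '[{"x":0.01,"y":-0.001,"z":0.001,"roll":0,"fingers":1},{"x":0.01,"y":-0.001,"z":0.001,"roll":0,"fingers":1},{"x":0.01,"y":-0.001,"z":0.001,"roll":0,"fingers":1},{"x":0.01,"y":0,"z":0,"roll":0,"fingers":1},{"x":0.01,"y":0,"z":0,"roll":0,"fingers":1},{"x":0.01,"y":0,"z":0,"roll":0,"fingers":1},{"x":0.01,"y":0,"z":0,"roll":0,"fingers":1},{"x":0.01,"y":0,"z":0,"roll":0,"fingers":1},{"x":0.006,"y":0,"z":0,"roll":0,"fingers":1},{"x":0.003,"y":0,"z":0,"roll":0,"fingers":1},{"x":0,"y":0,"z":0,"roll":0,"fingers":1}]'

```text
clock: 4.42
eef_pos: [0.5483, 0.2148, 0.0188]
tool_rot: [0.012, 0.714, -0.012, 0.7]
ft_force: [-0.1, 0.4, -0.2]
grip_width: 0.0856
```

Run:
```python
from h import *
st()
c=cam("wrist"); save(c,"w5.png",160,480,120,400,2)
```

```text
clk 4.57 eef [0.5495 0.2153 0.0205] tx [-1.590e-02  8.000e-04 -9.999e-01] ty [3.460e-02 9.994e-01 2.000e-04] yang 1.5361 w 0.0854 f [ 1.  -1.8  0.4] q [ 0.37   0.592 -0.039  0.954  0.006  0.405]
```

View pics/w5.png

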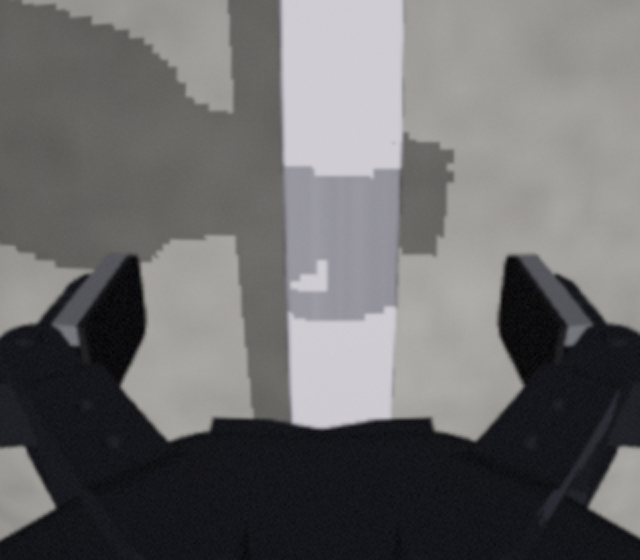

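Request:
arm_command --motion '[{"x":0.0145,"y":0.0045,"z":0.008,"roll":0,"fingers":1},{"x":0,"y":0,"z":0,"roll":0,"fingers":1}]'

```text
clock: 4.78
eef_pos: [0.5595, 0.2204, 0.0085]
tool_rot: [0.013, 0.711, -0.011, 0.703]
ft_force: [-0.3, 0.3, -0.8]
grip_width: 0.0857
```

Run:
```python
from h import *
st()
```

```text
clk 4.93 eef [0.5596 0.2203 0.0106] tx [-0.0093  0.0033 -1.    ] ty [0.0347 0.9994 0.003 ] yang 1.5361 w 0.0856 f [-0.2  0.3 -0.5] q [ 0.372  0.618 -0.022  0.938  0.006  0.406]
```

Request:
arm_command --motion '[{"x":0.007,"y":0,"z":-0.002,"roll":0,"fingers":1}]'

```text
clock: 5.02
eef_pos: [0.5592, 0.2208, 0.0056]
tool_rot: [0.014, 0.709, -0.011, 0.705]
ft_force: [-0.3, 0.8, -0.4]
grip_width: 0.0854
```

Run:
```python
from h import *
ft(16)
```

```text
clk 5.8167 eef [0.5576 0.2204 0.0036] w 0.0858
ft [-0.0797 -0.0979  0.0198 -0.0123 -0.0106  0.0093] sd [0.4157 0.3957 0.6908 0.0323 0.0335 0.0225]
ty [0.0349 0.9994 0.003 ] tx [-0.0093  0.0033 -1.    ]
```

Request:
arm_command --motion '[{"x":-0.0025,"y":0,"z":0,"roll":0,"fingers":1},{"x":0,"y":0,"z":0,"roll":0,"fingers":0},{"x":0,"y":0,"z":0,"roll":0,"fingers":0},{"x":0,"y":0,"z":0,"roll":0,"fingers":0},{"x":0,"y":0,"z":0,"roll":0,"fingers":0},{"x":0,"y":0,"z":0,"roll":0,"fingers":0},{"x":0,"y":0,"z":0,"roll":0,"fingers":0},{"x":0,"y":0,"z":0,"roll":0,"fingers":0},{"x":0,"y":0,"z":0,"roll":0,"fingers":0}]'

```text
clock: 6.57
eef_pos: [0.558, 0.2202, 0.0067]
tool_rot: [0.013, 0.71, -0.011, 0.704]
ft_force: [0.5, -1.2, 1.3]
grip_width: 0.0254
```

Run:
```python
from h import *
st()
c=cam("wrist"); save(c,"w6.png",160,480,120,400,2)
```

```text
clk 6.72 eef [0.558  0.2203 0.0068] tx [-0.0084  0.0031 -1.    ] ty [0.0348 0.9994 0.0028] yang 1.536 w 0.0251 f [-0.2  0.3  0.4] q [ 0.373  0.619 -0.031  0.927  0.006  0.408]
```

View pics/w6.png

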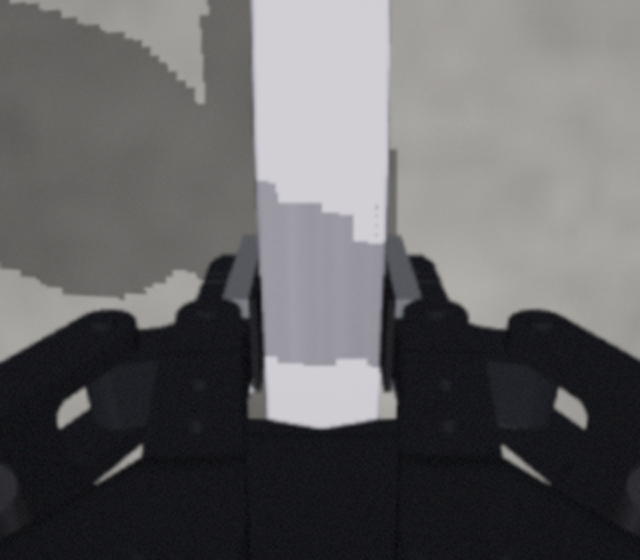

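Request:
arm_command --motion '[{"x":-0.01,"y":0,"z":0,"roll":0,"fingers":0},{"x":-0.015,"y":0,"z":0,"roll":0,"fingers":0},{"x":-0.015,"y":0,"z":0,"roll":0,"fingers":0},{"x":-0.01,"y":0,"z":0,"roll":0,"fingers":0},{"x":-0.003,"y":0,"z":0,"roll":0,"fingers":0},{"x":0,"y":0,"z":0,"roll":0,"fingers":0}]'

```text
clock: 7.27
eef_pos: [0.5553, 0.219, 0.0603]
tool_rot: [0.012, 0.713, -0.012, 0.701]
ft_force: [-0.4, -0.0, -2.5]
grip_width: 0.025
```

Run:
```python
from h import *
ft(24)
c=cam("scene"); save(c,"s2.png",280,480,130,280,4)
```

```text
clk 8.4667 eef [0.5547 0.2188 0.0593] w 0.0251
ft [-0.1829 -0.068  -2.3406  0.0047 -0.04   -0.0097] sd [0.4964 0.5187 0.5952 0.0278 0.0248 0.034 ]
ty [ 3.480e-02  9.994e-01 -8.000e-04] tx [-1.800e-02 -2.000e-04 -9.998e-01]
```

View pics/s2.png

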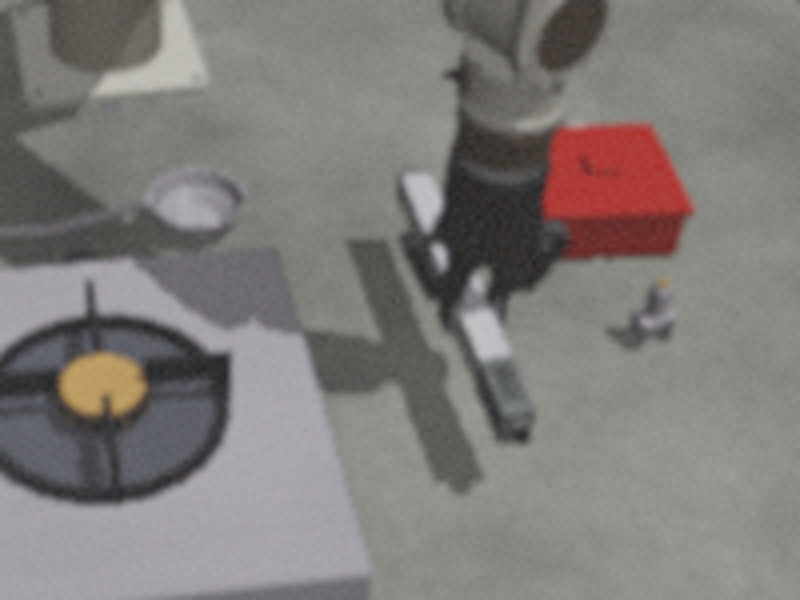

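Request:
arm_command --motion '[{"x":-0.02,"y":0,"z":0,"roll":0,"fingers":0},{"x":-0.026,"y":0,"z":0,"roll":0,"fingers":0},{"x":-0.026,"y":0,"z":0,"roll":0,"fingers":0},{"x":-0.026,"y":0,"z":0,"roll":0,"fingers":0},{"x":-0.026,"y":0,"z":0,"roll":0,"fingers":0},{"x":-0.01,"y":0,"z":0,"roll":0.1,"fingers":0},{"x":0,"y":0,"z":0,"roll":0.12,"fingers":0},{"x":0,"y":0,"z":0,"roll":0.12,"fingers":0},{"x":0,"y":0,"z":0,"roll":0.12,"fingers":0},{"x":0,"y":0,"z":0,"roll":0.12,"fingers":0},{"x":0,"y":0,"z":0,"roll":0.12,"fingers":0},{"x":0,"y":0,"z":0,"roll":0.12,"fingers":0},{"x":0,"y":0,"z":0,"roll":0.12,"fingers":0},{"x":0,"y":0,"z":0,"roll":0.12,"fingers":0},{"x":0,"y":0,"z":0,"roll":0.12,"fingers":0},{"x":0,"y":0,"z":0,"roll":0.12,"fingers":0},{"x":0,"y":0,"z":0,"roll":0.12,"fingers":0},{"x":0,"y":0,"z":0,"roll":0.1,"fingers":0},{"x":0,"y":0,"z":0,"roll":0.03,"fingers":0}]'

```text
clock: 10.1
eef_pos: [0.5555, 0.2181, 0.1997]
tool_rot: [-0.514, -0.484, 0.526, -0.475]
ft_force: [-0.1, -0.2, -2.3]
grip_width: 0.0251
```

Run:
```python
from h import *
st()
```

```text
clk 10.25 eef [0.5556 0.2181 0.1997] tx [-0.0202 -0.0013 -0.9998] ty [ 0.9969 -0.0763 -0.02  ] yang -0.0764 w 0.0251 f [ 0.6  0.1 -1.7] q [0.371 0.464 0.245 1.371 0.006 2.018]
```

Request:
arm_command --motion '[{"x":0,"y":0,"z":0.02,"roll":-0.04,"fingers":0},{"x":0,"y":0,"z":0.03,"roll":0,"fingers":0},{"x":0,"y":0,"z":0.03,"roll":0,"fingers":0},{"x":0,"y":0,"z":0.03,"roll":0,"fingers":0},{"x":0,"y":0,"z":0.03,"roll":0,"fingers":0},{"x":0,"y":0,"z":0.03,"roll":0,"fingers":0},{"x":0,"y":0,"z":0.03,"roll":0,"fingers":0},{"x":0,"y":0,"z":0.03,"roll":0,"fingers":0},{"x":0,"y":0,"z":0.03,"roll":0,"fingers":0},{"x":0,"y":0,"z":0.03,"roll":0,"fingers":0},{"x":0,"y":0,"z":0.015,"roll":0,"fingers":0},{"x":0,"y":0,"z":0,"roll":0,"fingers":0}]'

```text
clock: 11.25
eef_pos: [0.547, -0.0976, 0.1997]
tool_rot: [-0.498, -0.501, 0.508, -0.493]
ft_force: [-1.0, 0.6, -2.1]
grip_width: 0.0249
```

Run:
```python
from h import *
st(1)
ft(30)
c=cam("wrist"); cv2.imwrite("pics/w7.png",c["frame"][:,:,::-1])
c=cam("top"); save(c,"t2.png",200,440,90,250,3.3)
```

```text
clk 11.3 eef [ 0.547  -0.0964  0.1997] tx [-1.710e-02 -5.000e-04 -9.999e-01] ty [ 0.9998 -0.0116 -0.0171] yang -0.0116 w 0.025 f [ 0.3  0.9 -2.4] q [-0.173  0.378  0.114  1.323 -0.003  1.41 ]
clk 12.8 eef [ 0.5472 -0.0941  0.1997] w 0.0251
ft [-0.0225  0.1007 -2.4037 -0.019  -0.0203  0.0032] sd [0.3888 0.5172 0.5075 0.0259 0.0275 0.0287]
ty [ 0.9998 -0.0087 -0.0172] tx [-0.0172 -0.     -0.9999]
```

View pics/w7.png

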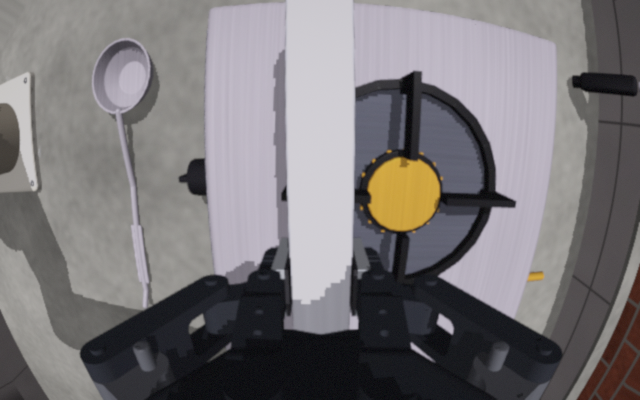

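View pics/t2.png

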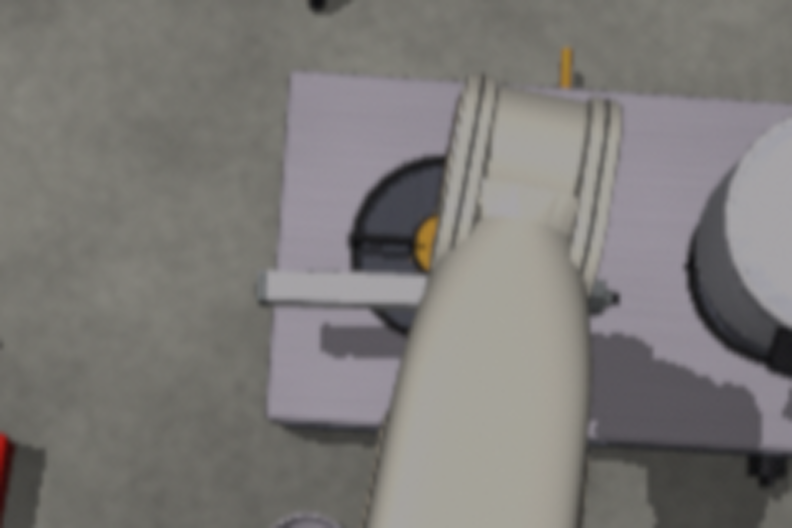

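Run:
```python
from h import *
c=cam("wrist"); save(c,"w8.png",270,530,65,290,3)
ft(20)
```

```text
clk 13.95 eef [ 0.5472 -0.0941  0.1997] w 0.0254
ft [ 6.3300e-02  4.6400e-02 -2.3305e+00 -1.8000e-02 -2.6700e-02 -5.0000e-04] sd [0.4758 0.5174 0.5128 0.0295 0.0254 0.0323]
ty [ 0.9998 -0.0087 -0.0171] tx [-0.0171 -0.     -0.9999]
```

View pics/w8.png

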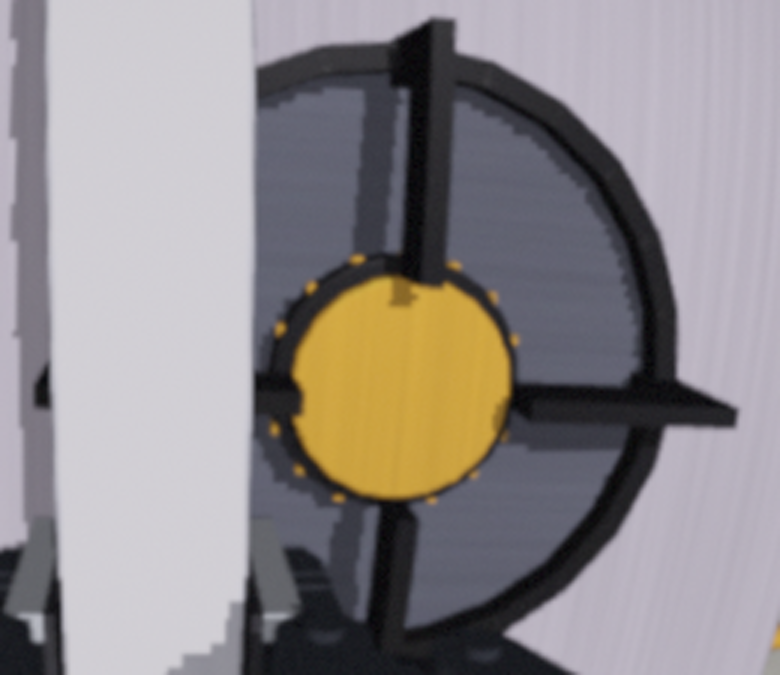

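```bash
cat > ov.py <<'E'
from h import *
def bars(cx,cy,yaw,z=.124):
    out=[]
    for k in range(4):
        a=yaw+k*np.pi/2; u=np.array([np.cos(a),np.sin(a)]);v=np.array([-u[1],u[0]])
        q=[np.r_[np.array([cx,cy])+u*r+v*s,z] for r,s in((.030,.003),(.096,.003),(.096,-.003),(.030,-.003))]; out.append(q)
    return out
def draw(c,name,u0,u1,v0,v1,s,params):
    im=c["frame"][v0:v1,u0:u1,::-1]; im=cv2.resize(im,None,fx=s,fy=s,interpolation=cv2.INTER_CUBIC)
    cols=[(0,255,0),(0,0,255),(255,255,0)]
    for p,col in zip(params,cols):
        for q in bars(*p):
            pts=np.array([((proj(c,x)-[u0,v0])+.5)*s-.5 for x in q])
            cv2.polylines(im,[np.round(pts*8).astype(np.int32)],True,col,1,cv2.LINE_AA,3)
    cv2.imwrite("pics/"+name,im)
E
python3 - <<'E'
from ov import *
import pickle
c=cam("wrist"); pickle.dump(c,open("c8.pkl","wb"))
draw(c,"w9.png",270,530,65,290,3,[(.612,-.089,-.035)])
E
```

```text
(no output)
```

View pics/w9.png

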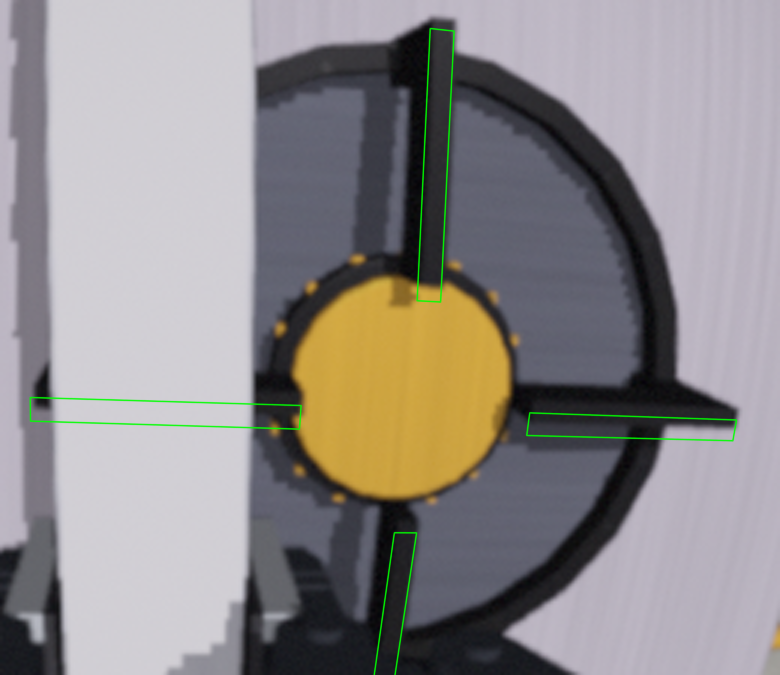

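Run:
```python
from ov import *
import pickle
c=pickle.load(open("c8.pkl","rb"))
draw(c,"w10.png",270,530,65,290,3,[(.612,-.085,-.035),(.6125,-.0855,-.025)])
t=cam("top"); draw(t,"t3.png",285,385,110,215,7,[(.612,-.085,-.035)])
s=cam("scene"); draw(s,"s3.png",265,345,190,265,9,[(.612,-.085,-.035)])
```

```text
(no output)
```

View pics/w10.png

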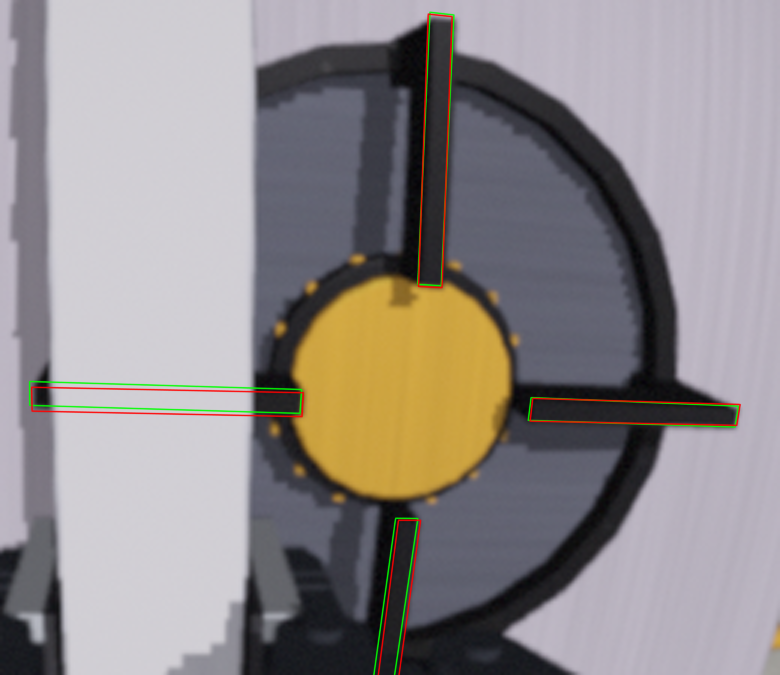

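View pics/s3.png

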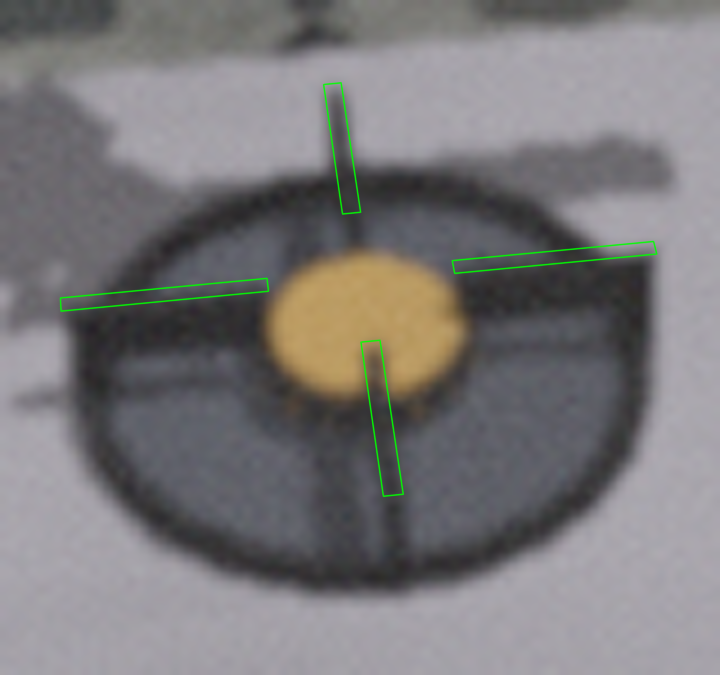

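View pics/t3.png

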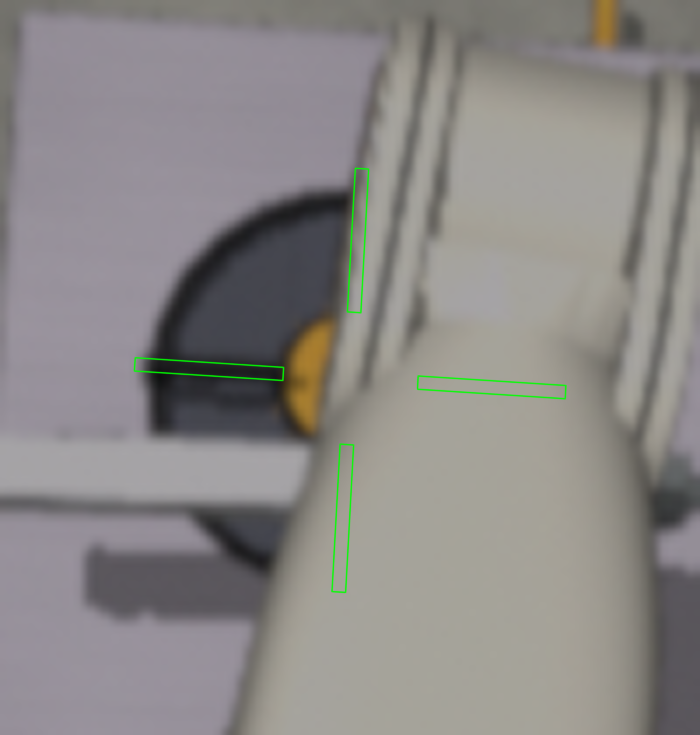

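Run:
```python
from ov import *
import pickle
c=pickle.load(open("c8.pkl","rb")); o=get_obs()
M=R.from_quat(o["tool_rot"]).as_matrix(); p=np.array(o["eef_pos"])
Rc=cv2.Rodrigues(np.array(c["rvec"]))[0]; t=np.array(c["tvec"]).ravel()
# X_c=Rc X_w+t ; X_w=M X_t+p -> X_c=(Rc M)X_t + Rc p + t
A=Rc@M; b=Rc@p+t; print("cam in tool",(-A.T@b).round(4))
M1=np.array([[.0028,.0123,.9999],[.0046,.9999,-.0124],[-1,.0047,.0028]]);p1=np.array([.525,.2415,.179])
R1=A@M1.T; t1=b-R1@p1
print("check cam pos",-R1.T@t1)
c1=dict(intrinsics=c["intrinsics"],rvec=cv2.Rodrigues(R1)[0],tvec=t1,fish=True,frame=cv2.imread("pics/w1.png")[:,:,::-1])
pickle.dump(c1,open("c1.pkl","wb"))
draw(c1,"w11.png",0,200,180,360,4,[(.612,-.085,-.035)])
```

```text
cam in tool [-1.422e-01  1.000e-04 -6.560e-02]
check cam pos [0.45901089 0.24172912 0.32109035]
```

View pics/w11.png

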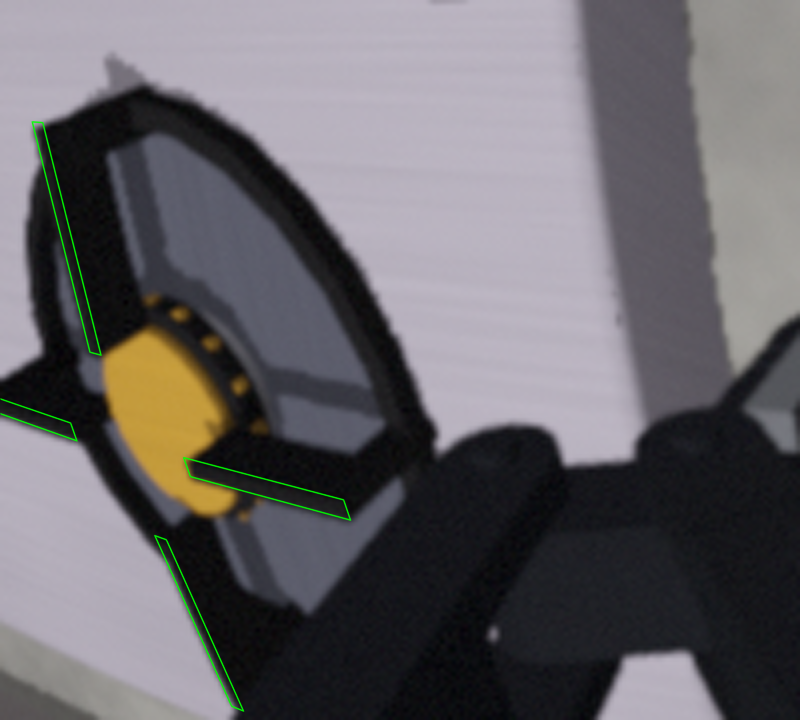

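Request:
arm_command --motion '[{"x":0.02,"y":0.0025,"z":-0.0015,"roll":0.026,"fingers":0},{"x":0.022,"y":0.0025,"z":-0.0015,"roll":0,"fingers":0},{"x":0.006,"y":0,"z":0,"roll":0,"fingers":0},{"x":0,"y":0,"z":0,"roll":0,"fingers":0}]'

```text
clock: 14.43
eef_pos: [0.553, -0.0916, 0.1522]
tool_rot: [-0.506, -0.494, 0.512, -0.488]
ft_force: [0.3, 0.0, -2.6]
grip_width: 0.025
```

Run:
```python
from h import *
st()
```

```text
clk 14.58 eef [ 0.5542 -0.0919  0.1541] tx [-0.0092 -0.0014 -1.    ] ty [ 0.9993 -0.0363 -0.0091] yang -0.0363 w 0.0253 f [ 0.1  0.5 -1.2] q [-0.163  0.412  0.043  1.211 -0.003  1.444]
```

Request:
arm_command --motion '[{"x":0.012,"y":-0.002,"z":0,"roll":0,"fingers":0},{"x":0.004,"y":0,"z":0,"roll":0,"fingers":0},{"x":0,"y":0,"z":0,"roll":0,"fingers":0}]'

```text
clock: 14.83
eef_pos: [0.5546, -0.0924, 0.1419]
tool_rot: [-0.508, -0.491, 0.51, -0.491]
ft_force: [-0.3, 0.7, -1.4]
grip_width: 0.0253
```

Run:
```python
from ov import *
st(2)
ft(12)
c=cam("wrist"); draw(c,"w12.png",270,530,65,290,3,[(.612,-.085,-.035)])
s=cam("scene"); save(s,"s4.png",220,420,150,290,4)
```

```text
clk 14.93 eef [ 0.5547 -0.0924  0.1423] tx [-0.0018 -0.0027 -1.    ] ty [ 0.9993 -0.0364 -0.0017] yang -0.0364 w 0.0247 f [ 0.5  1.2 -2.5] q [-0.163  0.416  0.016  1.173 -0.003  1.444]
clk 15.5333 eef [ 0.5543 -0.0923  0.1413] w 0.0249
ft [-9.400e-03 -1.135e-01 -2.100e+00 -1.630e-02  2.000e-03  7.400e-03] sd [0.3735 0.467  0.443  0.0265 0.0209 0.018 ]
ty [ 0.9993 -0.0363 -0.003 ] tx [-0.0031 -0.0025 -1.    ]
```

View pics/w12.png

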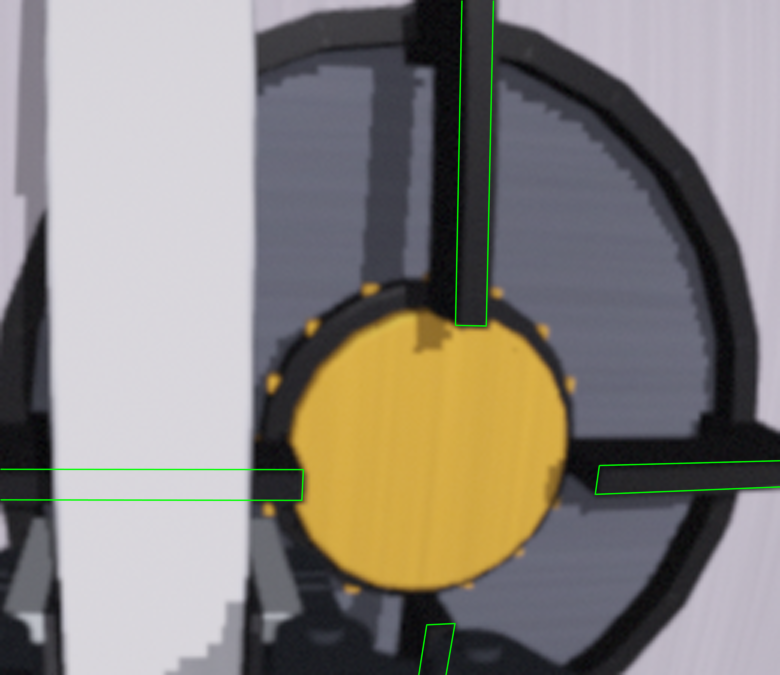

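View pics/s4.png

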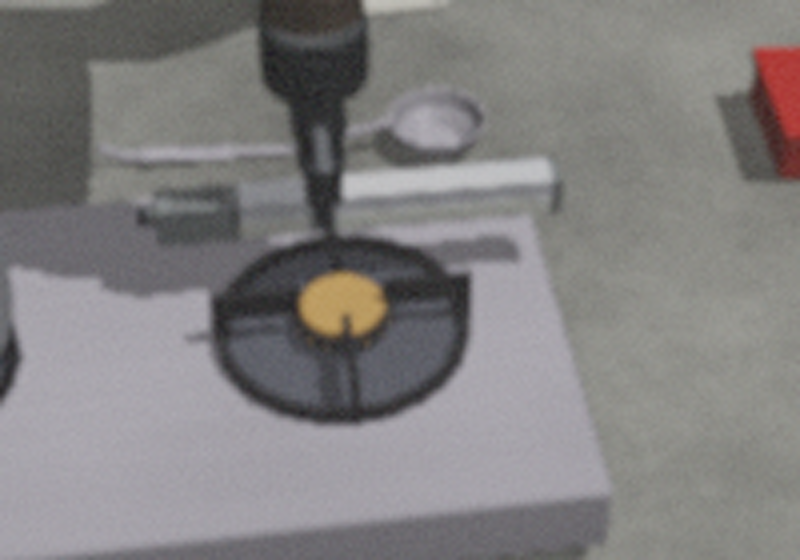

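Request:
arm_command --motion '[{"x":0.005,"y":-0.002,"z":-0.001,"roll":0,"fingers":0},{"x":0.003,"y":0,"z":0,"roll":0,"fingers":0},{"x":0,"y":0,"z":0,"roll":0,"fingers":0},{"x":0,"y":0,"z":0,"roll":0,"fingers":0}]'

```text
clock: 15.97
eef_pos: [0.5518, -0.091, 0.1322]
tool_rot: [-0.507, -0.491, 0.51, -0.491]
ft_force: [0.4, -0.5, -2.2]
grip_width: 0.0253
```

Run:
```python
from ov import *
ft(5)
```

```text
clk 16.2167 eef [ 0.5523 -0.0912  0.1327] w 0.025
ft [-0.1622 -0.0565 -2.0263 -0.0066 -0.0091 -0.0288] sd [0.3513 0.535  0.326  0.0192 0.0278 0.0109]
ty [ 0.9993 -0.0363 -0.0025] tx [-0.0026 -0.0026 -1.    ]
```

Request:
arm_command --motion '[{"x":0.0015,"y":0,"z":0,"roll":0,"fingers":0},{"x":0,"y":0,"z":0,"roll":0,"fingers":0},{"x":0.001,"y":0,"z":0,"roll":0,"fingers":0}]'

```text
clock: 16.47
eef_pos: [0.5528, -0.0913, 0.1307]
tool_rot: [-0.508, -0.49, 0.51, -0.491]
ft_force: [-1.4, -0.7, 10.9]
grip_width: 0.0247
```

Run:
```python
from ov import *
ft(6)
```

```text
clk 16.7667 eef [ 0.5528 -0.0913  0.1308] w 0.025
ft [-0.1174  0.0587  0.1177 -0.0004  0.0194  0.0227] sd [0.4695 0.3398 0.626  0.0158 0.0506 0.0129]
ty [ 0.9993 -0.0364 -0.001 ] tx [-0.0011 -0.0028 -1.    ]
```

Run:
```python
from ov import *
ft(40)
```

```text
clk 18.7667 eef [ 0.5528 -0.0913  0.1307] w 0.025
ft [-3.3670e-01 -3.7170e-01  4.2345e+00 -2.5800e-02  5.1700e-02  3.6000e-03] sd [0.3227 0.4858 1.5284 0.035  0.035  0.0333]
ty [ 0.9993 -0.0364 -0.0011] tx [-0.0012 -0.0028 -1.    ]
```

Request:
arm_command --motion '[{"x":-0.0007,"y":0,"z":0,"roll":0,"fingers":0},{"x":0,"y":0,"z":0,"roll":0,"fingers":0.38},{"x":0,"y":0,"z":0,"roll":0,"fingers":0.38},{"x":0,"y":0,"z":0,"roll":0,"fingers":0.38}]'

```text
clock: 19.1
eef_pos: [0.5508, -0.0907, 0.1287]
tool_rot: [-0.507, -0.492, 0.511, -0.49]
ft_force: [0.9, -0.5, -1.7]
grip_width: 0.0324
```

Run:
```python
from ov import *
s=cam("scene"); save(s,"s5.png",220,420,150,290,4)
c=cam("wrist"); cv2.imwrite("pics/w13.png",c["frame"][:,:,::-1])
ft(2)
```

```text
clk 19.3 eef [ 0.5511 -0.0908  0.1291] w 0.0324
ft [-0.4873 -0.2    -0.3582 -0.0169  0.0026  0.0323] sd [0.1539 0.2931 0.2289 0.0615 0.024  0.017 ]
ty [ 0.9993 -0.0362 -0.006 ] tx [-0.006  -0.0017 -1.    ]
```

View pics/s5.png

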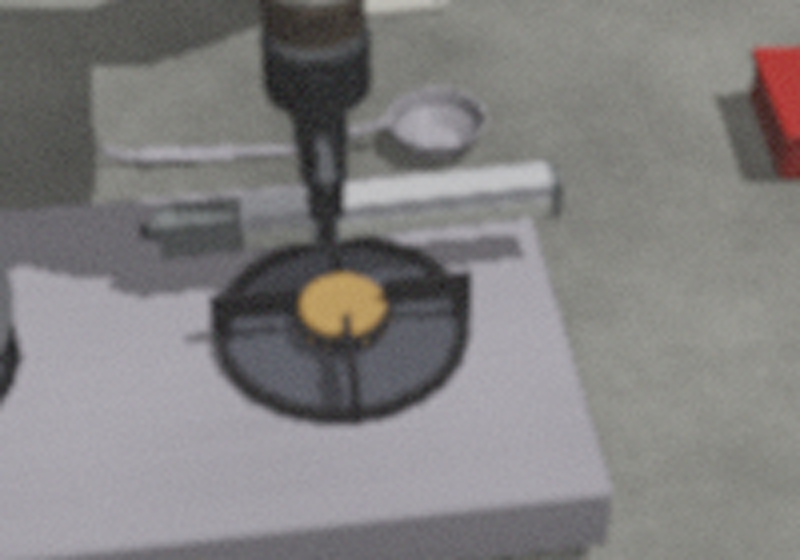

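View pics/w13.png

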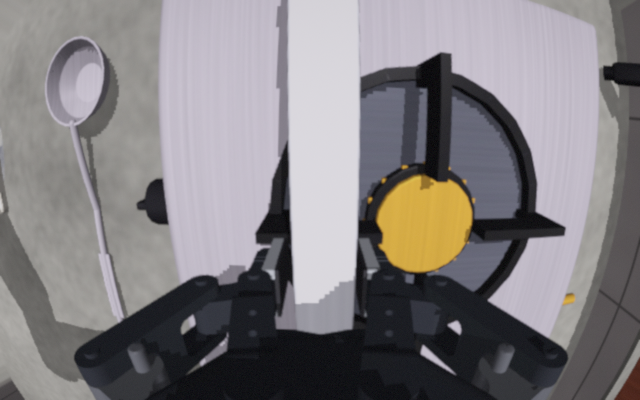

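Run:
```python
from ov import *
s=cam("scene"); save(s,"s6.png",220,420,150,290,4)
ft(1)
```

```text
clk 19.4 eef [ 0.5513 -0.0909  0.1293] w 0.0328
ft [ 0.462  -0.8048  0.6556 -0.0285 -0.0137  0.0082] sd [0. 0. 0. 0. 0. 0.]
ty [ 0.9993 -0.0363 -0.0054] tx [-0.0055 -0.0018 -1.    ]
```

View pics/s6.png

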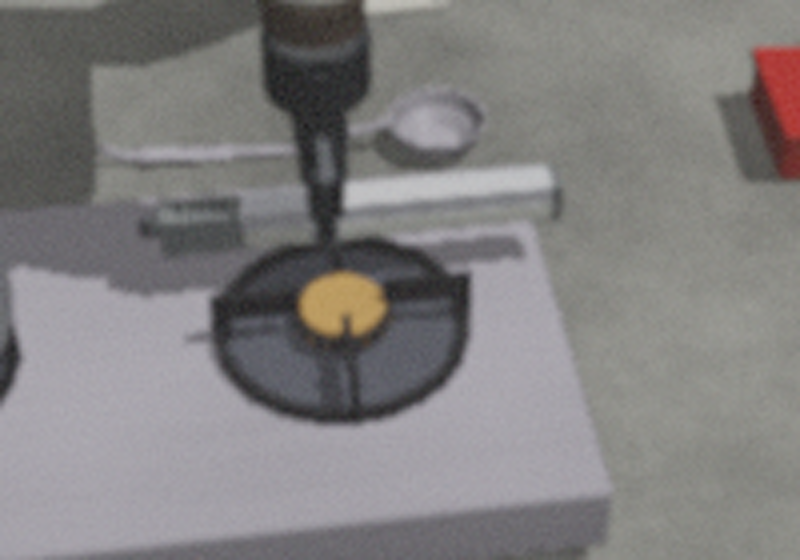

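Run:
```python
from ov import *
import pickle
L=[]
for i in range(8): L.append(cam("scene"))
pickle.dump(L[-1],open("cs.pkl","wb"))
save(L[2],"a.png",220,420,170,230,4);save(L[-1],"b.png",220,420,170,230,4)
cv2.imwrite("pics/s7.png",np.vstack([cv2.imread("pics/a.png"),cv2.imread("pics/b.png")]))
ft(1)
```

```text
clk 19.85 eef [ 0.5513 -0.0909  0.1294] w 0.0324
ft [ 0.0746  0.7751 -0.3815 -0.0095 -0.0208 -0.0676] sd [0. 0. 0. 0. 0. 0.]
ty [ 0.9993 -0.0363 -0.0053] tx [-0.0054 -0.0018 -1.    ]
```

View pics/s7.png

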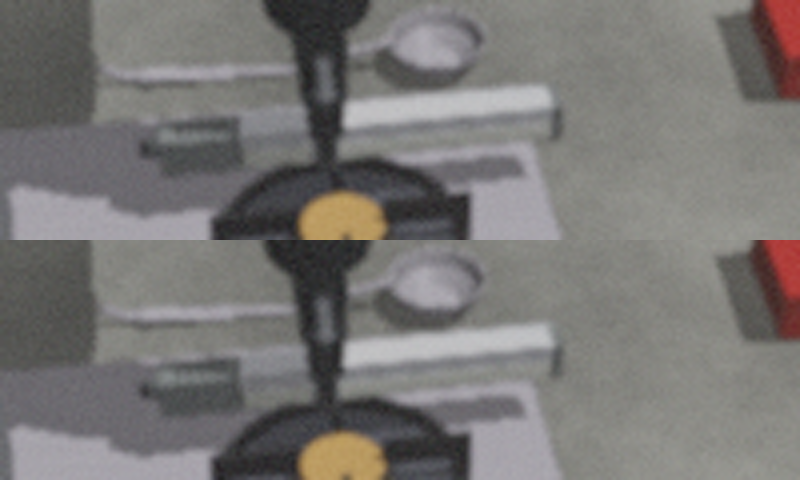

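Request:
arm_command --motion '[{"x":0,"y":0,"z":0,"roll":0,"fingers":0.6},{"x":0,"y":0,"z":0,"roll":0,"fingers":0.8},{"x":0,"y":0,"z":0,"roll":0,"fingers":0.8}]'

```text
clock: 20.1
eef_pos: [0.5513, -0.0909, 0.1294]
tool_rot: [-0.507, -0.492, 0.511, -0.49]
ft_force: [-0.1, 1.0, 0.1]
grip_width: 0.0673
```

```bash
cat >> ov.py <<'E'
def batten(c,name,u0,u1,v0,v1,s,mid,ang,pitch=0,z0=.124):
    im=c["frame"][v0:v1,u0:u1,::-1]; im=cv2.resize(im,None,fx=s,fy=s,interpolation=cv2.INTER_CUBIC)
    u=np.array([np.cos(ang),np.sin(ang)]);v=np.array([-u[1],u[0]])
    for h in (.034,0):
        q=[np.r_[np.array(mid)+u*a+v*b,z0+h+a*pitch] for a,b in((-.15,.013),(.15,.013),(.15,-.013),(-.15,-.013))]
        pts=np.array([((proj(c,x)-[u0,v0])+.5)*s-.5 for x in q])
        cv2.polylines(im,[np.round(pts*8).astype(np.int32)],True,(0,255,0) if h else (0,0,255),1,cv2.LINE_AA,3)
    cv2.imwrite("pics/"+name,im)
E
python3 - <<'E'
from ov import *
st(4)
s=cam("scene"); batten(s,"s8.png",235,385,170,230,5.3,(.552,-.060),-np.pi/2-.035)
c=cam("wrist"); batten(c,"w14.png",200,440,0,340,1.7,(.552,-.060),-np.pi/2-.035)
E
```

```text
clk 20.3 eef [ 0.5513 -0.0909  0.1294] tx [-0.0054 -0.0018 -1.    ] ty [ 0.9993 -0.0363 -0.0053] yang -0.0363 w 0.0686 f [ 0.3  0.5 -0.9] q [-0.162  0.422 -0.01   1.144 -0.003  1.445]
```

View pics/s8.png

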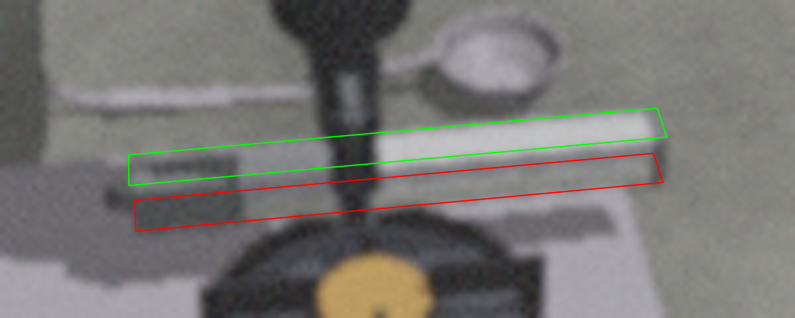

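View pics/w14.png

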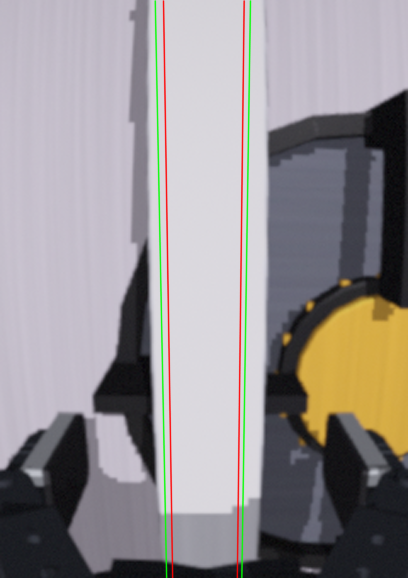

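Request:
arm_command --motion '[{"x":-0.01,"y":0,"z":0,"roll":0,"fingers":0.8},{"x":-0.015,"y":0,"z":0,"roll":0,"fingers":0.8},{"x":-0.02,"y":0,"z":0,"roll":0,"fingers":0.8},{"x":-0.025,"y":0,"z":0,"roll":0,"fingers":0.8},{"x":-0.025,"y":0,"z":0,"roll":0,"fingers":0.8},{"x":-0.02,"y":0,"z":-0.02,"roll":0,"fingers":0.8},{"x":0,"y":0,"z":-0.036,"roll":0,"fingers":0.8},{"x":0,"y":0,"z":-0.036,"roll":0,"fingers":0.8},{"x":0,"y":0,"z":-0.036,"roll":0,"fingers":0.8},{"x":0,"y":0,"z":-0.036,"roll":0,"fingers":0.8},{"x":0,"y":0,"z":-0.036,"roll":0,"fingers":0.8},{"x":0,"y":0,"z":-0.036,"roll":0,"fingers":0.8},{"x":0,"y":0,"z":-0.036,"roll":0,"fingers":0.8},{"x":0,"y":0,"z":-0.036,"roll":0,"fingers":0.8},{"x":0,"y":0,"z":-0.036,"roll":0,"fingers":0.8},{"x":0,"y":0,"z":-0.036,"roll":0,"fingers":0.8},{"x":0,"y":0,"z":-0.018,"roll":-0.1,"fingers":0.8},{"x":0,"y":0,"z":0,"roll":-0.11,"fingers":0.8},{"x":0,"y":0,"z":0,"roll":-0.1,"fingers":0.8}]'

```text
clock: 21.98
eef_pos: [0.569, 0.3261, 0.2653]
tool_rot: [0.428, 0.563, -0.422, 0.567]
ft_force: [0.2, -0.8, -0.2]
grip_width: 0.0681
```

Run:
```python
from ov import *
import pickle
st(2)
c=cam("wrist"); cv2.imwrite("pics/w15.png",c["frame"][:,:,::-1]); pickle.dump(c,open("c15.pkl","wb"))
s=cam("scene"); batten(s,"s9.png",235,385,170,230,5.3,(.552,-.060),-np.pi/2-.035)
t=cam("top"); batten(t,"t9.png",270,400,130,220,5,(.552,-.060),-np.pi/2-.035)
```

```text
clk 22.08 eef [0.5692 0.3253 0.2654] tx [ 0.0094  0.0033 -0.9999] ty [0.9628 0.2699 0.01  ] yang 0.2733 w 0.068 f [-0.1 -0.6 -0.4] q [ 0.52   0.556  0.562  1.567 -0.002  1.818]
```

View pics/w15.png

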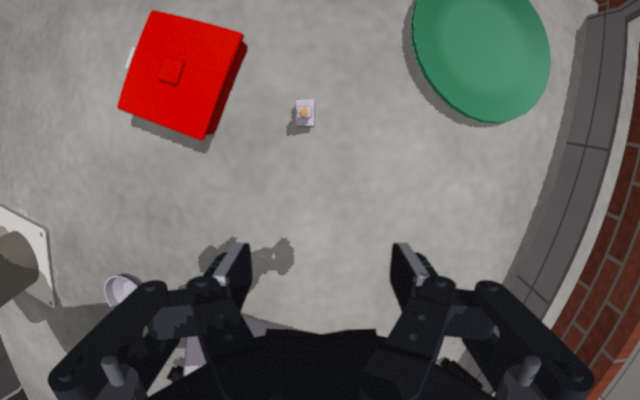

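View pics/s9.png

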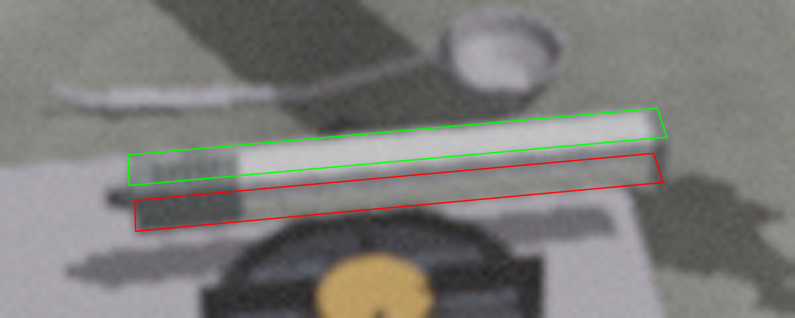

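View pics/t9.png

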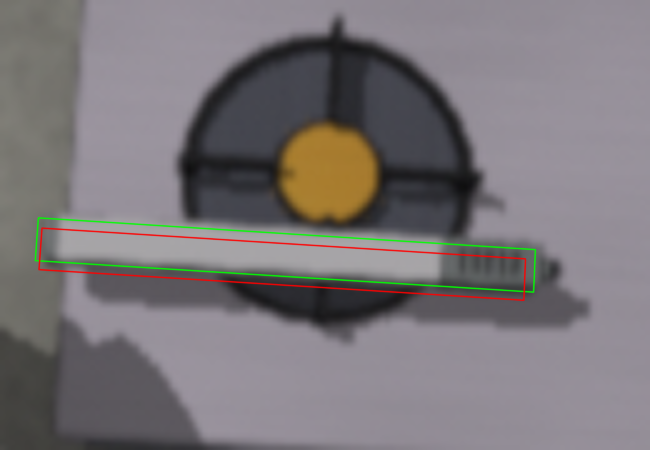

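Run:
```python
from ov import *
import pickle
c=pickle.load(open("c15.pkl","rb")); save(c,"w16.png",280,330,90,140,12)
```

```text
(no output)
```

View pics/w16.png

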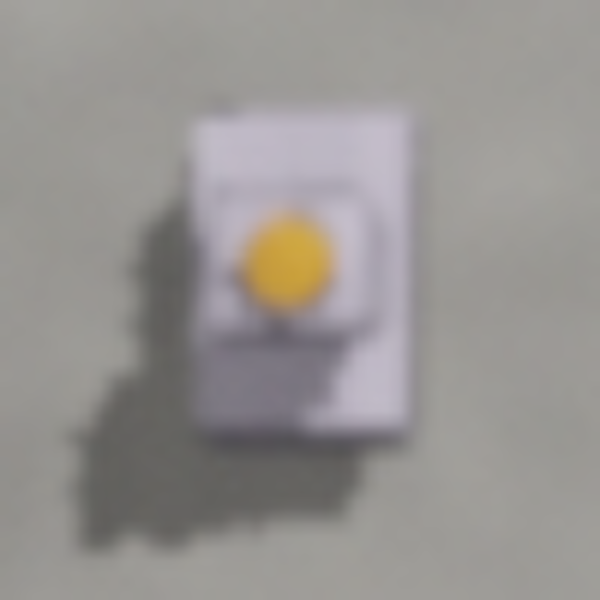

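Run:
```python
from ov import *
import pickle
c=pickle.load(open("c15.pkl","rb"))
def Z(a,z,s=12,o=(280,90)): return onz(c,(o[0]+(a[0]+.5)/s-.5,o[1]+(a[1]+.5)/s-.5),z)[:2]
k=[Z(a,.0295) for a in((197,114),(412,112),(413,430),(202,435))]; k=np.array(k)
print(k.round(4),k.mean(0).round(4),"yaw",np.arctan2(*(k[1]-k[0])[::-1]),np.arctan2(*(k[2]-k[3])[::-1]),"side",np.arctan2(*(k[1]-k[2])[::-1])-np.pi/2,np.linalg.norm(k[1]-k[0]),np.linalg.norm(k[2]-k[1]))
b=np.array([Z(a,.0605) for a in((213,190),(368,190),(368,330),(210,330))]);print(b.round(4),b.mean(0).round(4))
M=np.array(get_obs()["eef_pos"]);T=R.from_quat(get_obs()["tool_rot"]).as_matrix()
for p in (k.mean(0),b.mean(0)): print("move to grasp in tool axes:", (T.T@(np.r_[p,.034]-M)).round(4))
```

```text
[[0.5179 0.4079]
 [0.5387 0.4137]
 [0.5475 0.3825]
 [0.5271 0.3764]] [0.5328 0.3951] yaw 0.27214122050516354 0.2887154942115145 side 0.2748308362099472 0.021567502530582493 0.03240551559532667
[[0.5239 0.3997]
 [0.5377 0.4034]
 [0.5412 0.3908]
 [0.5271 0.387 ]] [0.5325 0.3953]
move to grasp in tool axes: [ 0.2312 -0.0188 -0.0786]
move to grasp in tool axes: [ 0.2312 -0.019  -0.0788]
```

Request:
arm_command --motion '[{"x":0.018,"y":-0.0024,"z":-0.0098,"roll":0,"fingers":0.55},{"x":0.022,"y":-0.0024,"z":-0.0098,"roll":0,"fingers":0.55},{"x":0.022,"y":-0.0024,"z":-0.0098,"roll":0,"fingers":0.55},{"x":0.022,"y":-0.0024,"z":-0.0098,"roll":0,"fingers":0.55},{"x":0.022,"y":-0.0024,"z":-0.0098,"roll":0,"fingers":0.55},{"x":0.022,"y":-0.0024,"z":-0.0098,"roll":0,"fingers":0.55},{"x":0.022,"y":-0.0024,"z":-0.0098,"roll":0,"fingers":0.55},{"x":0.012,"y":-0.0024,"z":-0.0098,"roll":0,"fingers":0.55},{"x":0,"y":0,"z":0,"roll":0,"fingers":0.55}]'

```text
clock: 22.98
eef_pos: [0.5375, 0.3899, 0.1038]
tool_rot: [0.443, 0.552, -0.431, 0.56]
ft_force: [-0.8, -0.4, 0.9]
grip_width: 0.0469
```

Run:
```python
from ov import *
o=st(3)
c=cam("wrist"); save(c,"w17.png",200,440,100,340,3)
M=np.array(o["eef_pos"]);T=R.from_quat(o["tool_rot"]).as_matrix()
print((T.T@(np.array([.5327,.3952,.034])-M)).round(4))
```

```text
clk 23.13 eef [0.5404 0.3897 0.1078] tx [ 0.0252  0.0096 -0.9996] ty [0.9718 0.2341 0.0267] yang 0.2364 w 0.0469 f [0.3 0.4 0.5] q [ 0.628  0.619  0.261  1.186 -0.007  1.962]
[ 0.0736 -0.0082 -0.0069]
```

View pics/w17.png

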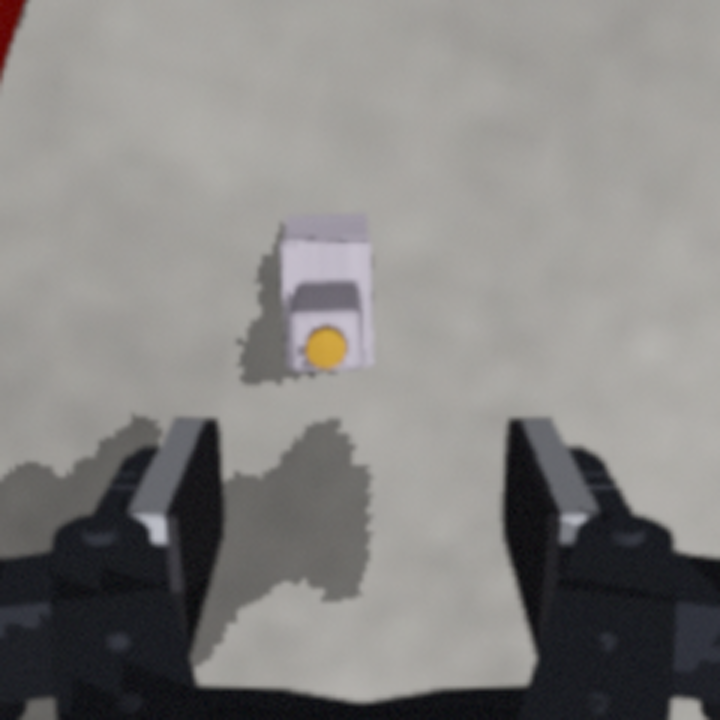

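Request:
arm_command --motion '[{"x":0.006,"y":-0.002,"z":-0.0015,"roll":-0.02,"fingers":0.5},{"x":0.008,"y":-0.002,"z":-0.0015,"roll":-0.02,"fingers":0.5},{"x":0.008,"y":-0.001,"z":-0.0015,"roll":0,"fingers":0.5},{"x":0.008,"y":-0.001,"z":-0.001,"roll":0,"fingers":0.5},{"x":0.006,"y":0,"z":0,"roll":0,"fingers":0.5},{"x":0.003,"y":0,"z":0,"roll":0,"fingers":0.5},{"x":0,"y":0,"z":0,"roll":0,"fingers":0.5}]'

```text
clock: 23.77
eef_pos: [0.5383, 0.394, 0.071]
tool_rot: [0.438, 0.558, -0.415, 0.57]
ft_force: [-0.7, -0.1, -0.3]
grip_width: 0.0427
```

Run:
```python
from ov import *
o=st(3)
M=np.array(o["eef_pos"]);T=R.from_quat(o["tool_rot"]).as_matrix()
print((T.T@(np.array([.5327,.3952,.034])-M)).round(4))
```

```text
clk 23.92 eef [0.5389 0.3944 0.0723] tx [ 0.0358  0.0167 -0.9992] ty [0.9615 0.2722 0.039 ] yang 0.2759 w 0.0425 f [ 0.5 -0.   0.2] q [ 0.635  0.64   0.2    1.092 -0.008  1.93 ]
[ 0.0381 -0.0073 -0.0022]
```

Request:
arm_command --motion '[{"x":-0.02,"y":-0.002,"z":0,"roll":0,"fingers":0.5},{"x":-0.024,"y":-0.002,"z":0,"roll":0,"fingers":0.5},{"x":-0.024,"y":-0.002,"z":-0.001,"roll":0,"fingers":0.5},{"x":-0.024,"y":-0.001,"z":-0.001,"roll":0,"fingers":0.5},{"x":0,"y":0,"z":0,"roll":0,"fingers":0.5}]'

```text
clock: 24.33
eef_pos: [0.5277, 0.3924, 0.1664]
tool_rot: [0.438, 0.558, -0.415, 0.57]
ft_force: [0.5, 0.8, 1.0]
grip_width: 0.0425
```

Run:
```python
from ov import *
o=st(0)
o=st(4)
```

```text
clk 24.33 eef [0.5277 0.3924 0.1664] tx [ 0.0332  0.0148 -0.9993] ty [0.9617 0.2718 0.036 ] yang 0.2755 w 0.0425 f [0.5 0.8 1. ] q [ 0.643  0.559  0.312  1.289 -0.008  1.938]
clk 24.53 eef [0.525 0.39  0.159] tx [ 0.024   0.0078 -0.9997] ty [0.962  0.2717 0.0253] yang 0.2753 w 0.0425 f [-0.9 -0.9 -0.5] q [ 0.643  0.565  0.303  1.285 -0.008  1.938]
```

Run:
```python
from ov import *
o=st(6)
M=np.array(o["eef_pos"]);T=R.from_quat(o["tool_rot"]).as_matrix()
print((T.T@(np.array([.5327,.3952,.034])-M)).round(4))
```

```text
clk 24.83 eef [0.525  0.39   0.1587] tx [ 0.0235  0.0074 -0.9997] ty [0.9621 0.2717 0.0246] yang 0.2753 w 0.0425 f [-0.4 -0.2  0.4] q [ 0.643  0.566  0.304  1.286 -0.008  1.938]
[ 0.1249  0.0058 -0.0028]
```

Request:
arm_command --motion '[{"x":0.01,"y":0.001,"z":0,"roll":0,"fingers":0.5},{"x":0.01,"y":0.001,"z":0,"roll":0,"fingers":0.5},{"x":0.01,"y":0.001,"z":0,"roll":0,"fingers":0.5},{"x":0.01,"y":0.001,"z":0,"roll":0,"fingers":0.5},{"x":0.01,"y":0,"z":0,"roll":0,"fingers":0.5},{"x":0.01,"y":0,"z":0,"roll":0,"fingers":0.5},{"x":0.01,"y":0,"z":0,"roll":0,"fingers":0.5},{"x":0.01,"y":0,"z":0,"roll":0,"fingers":0.5},{"x":0.006,"y":0,"z":0,"roll":0,"fingers":0.5},{"x":0.003,"y":0,"z":0,"roll":0,"fingers":0.5},{"x":0,"y":0,"z":0,"roll":0,"fingers":0.5}]'

```text
clock: 25.75
eef_pos: [0.5293, 0.3901, 0.0554]
tool_rot: [0.431, 0.56, -0.422, 0.568]
ft_force: [0.7, 0.7, 0.3]
grip_width: 0.0431
```

Run:
```python
from ov import *
st(0)
o=st(6)
M=np.array(o["eef_pos"]);T=R.from_quat(o["tool_rot"]).as_matrix()
print((T.T@(np.array([.5327,.3952,.034])-M)).round(4))
```

```text
clk 25.75 eef [0.5293 0.3901 0.0554] tx [ 0.0172  0.0027 -0.9998] ty [0.9622 0.2717 0.0173] yang 0.2752 w 0.0431 f [0.7 0.7 0.3] q [ 0.639  0.653  0.177  1.079 -0.008  1.934]
clk 26.05 eef [0.5305 0.391  0.0577] tx [ 0.0203  0.005  -0.9998] ty [0.9622 0.2716 0.0209] yang 0.2751 w 0.0426 f [ 1.  -0.5 -0.4] q [ 0.639  0.651  0.179  1.08  -0.008  1.934]
[ 0.0238  0.0028 -0.0035]
```

Request:
arm_command --motion '[{"x":0.009,"y":0.001,"z":-0.002,"roll":0,"fingers":0.5},{"x":0.009,"y":0.001,"z":-0.002,"roll":0,"fingers":0.5},{"x":0.004,"y":0,"z":0,"roll":0,"fingers":0.5},{"x":0.001,"y":0,"z":0,"roll":0,"fingers":0.5}]'

```text
clock: 26.38
eef_pos: [0.5332, 0.397, 0.0349]
tool_rot: [0.434, 0.559, -0.419, 0.569]
ft_force: [0.1, -0.1, 0.2]
grip_width: 0.0429
```

Run:
```python
from ov import *
o=st(4)
M=np.array(o["eef_pos"]);T=R.from_quat(o["tool_rot"]).as_matrix()
print((T.T@(np.array([.5327,.3952,.034])-M)).round(4))
c=cam("wrist"); save(c,"w18.png",200,440,160,400,3)
```

```text
clk 26.58 eef [0.5336 0.3971 0.0361] tx [ 0.025   0.0086 -0.9997] ty [0.9621 0.2714 0.0264] yang 0.2749 w 0.0425 f [ 0.3 -0.4  0.2] q [ 0.643  0.678  0.168  1.036 -0.008  1.939]
[ 0.002  -0.0015  0.0016]
```

View pics/w18.png

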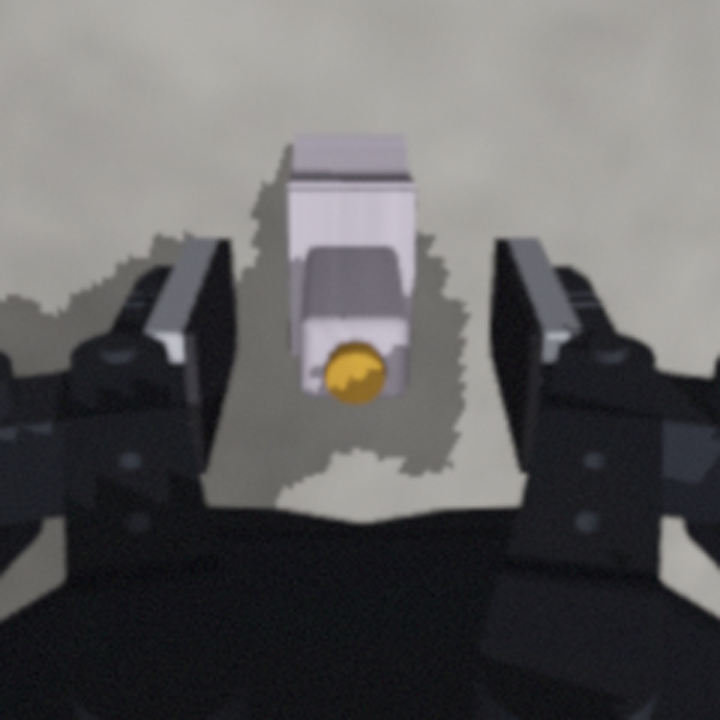

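Request:
arm_command --motion '[{"x":0.001,"y":-0.001,"z":0.0016,"roll":0,"fingers":0.5},{"x":0,"y":0,"z":0,"roll":0,"fingers":0},{"x":0,"y":0,"z":0,"roll":0,"fingers":0},{"x":0,"y":0,"z":0,"roll":0,"fingers":0},{"x":0,"y":0,"z":0,"roll":0,"fingers":0},{"x":0,"y":0,"z":0,"roll":0,"fingers":0},{"x":0,"y":0,"z":0,"roll":0,"fingers":0}]'

```text
clock: 27.22
eef_pos: [0.5339, 0.3954, 0.0366]
tool_rot: [0.436, 0.558, -0.418, 0.569]
ft_force: [1.5, 0.8, -1.5]
grip_width: 0.0147
```

Run:
```python
from ov import *
o=st(2)
c=cam("wrist"); save(c,"w19.png",200,440,160,400,3)
```

```text
clk 27.32 eef [0.5339 0.3954 0.0365] tx [ 0.027   0.0101 -0.9996] ty [0.9622 0.271  0.0287] yang 0.2745 w 0.0145 f [-0.4 -0.  -0.1] q [ 0.641  0.674  0.162  1.031 -0.008  1.937]
```

View pics/w19.png

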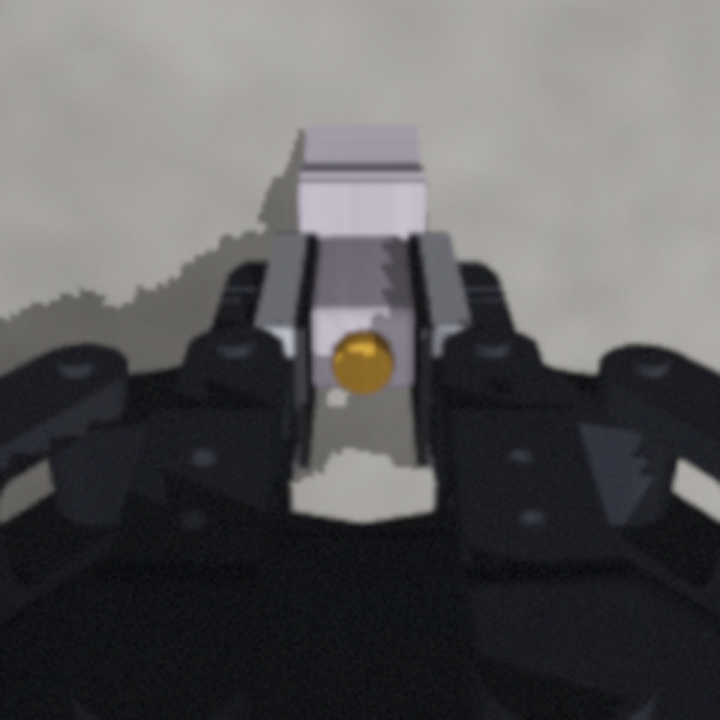

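Request:
arm_command --motion '[{"x":-0.01,"y":0,"z":0,"roll":0,"fingers":0},{"x":-0.02,"y":0,"z":0,"roll":0,"fingers":0},{"x":-0.025,"y":0,"z":0,"roll":0,"fingers":0},{"x":-0.025,"y":0,"z":0,"roll":0,"fingers":0},{"x":-0.025,"y":0,"z":0,"roll":0,"fingers":0},{"x":-0.025,"y":0,"z":0,"roll":0,"fingers":0},{"x":-0.025,"y":0,"z":0,"roll":0,"fingers":0},{"x":-0.025,"y":0,"z":0,"roll":-0.08,"fingers":0},{"x":-0.012,"y":0,"z":0,"roll":-0.12,"fingers":0},{"x":0,"y":0,"z":0,"roll":-0.12,"fingers":0},{"x":0,"y":0,"z":0,"roll":-0.12,"fingers":0},{"x":0,"y":0,"z":0,"roll":-0.12,"fingers":0},{"x":0,"y":0,"z":0,"roll":-0.12,"fingers":0},{"x":0,"y":0,"z":0,"roll":-0.12,"fingers":0},{"x":0,"y":0,"z":0,"roll":-0.12,"fingers":0},{"x":0,"y":0,"z":0,"roll":-0.12,"fingers":0},{"x":0,"y":0,"z":0,"roll":-0.12,"fingers":0},{"x":0,"y":0,"z":0,"roll":-0.06,"fingers":0},{"x":0,"y":0,"z":0,"roll":0,"fingers":0}]'

```text
clock: 28.95
eef_pos: [0.527, 0.3928, 0.2551]
tool_rot: [0.014, 0.694, -0.002, 0.72]
ft_force: [0.4, 0.9, -0.7]
grip_width: 0.0144
```

Run:
```python
from ov import *
o=st(6)
```

```text
clk 29.25 eef [0.527  0.3929 0.2542] tx [ 0.0355  0.0166 -0.9992] ty [0.0245 0.9995 0.0175] yang 1.5463 w 0.0145 f [-0.1  0.2  0.4] q [ 0.644  0.532  0.494  1.494 -0.008  0.669]
```

Request:
arm_command --motion '[{"x":0,"y":-0.02,"z":0.002,"roll":0.01,"fingers":0},{"x":0,"y":-0.036,"z":0.002,"roll":0,"fingers":0},{"x":0,"y":-0.036,"z":0.002,"roll":0,"fingers":0},{"x":0,"y":-0.036,"z":0.002,"roll":0,"fingers":0},{"x":0,"y":-0.036,"z":0.002,"roll":0,"fingers":0},{"x":0,"y":-0.036,"z":0.002,"roll":0,"fingers":0},{"x":0,"y":-0.036,"z":0.002,"roll":0,"fingers":0},{"x":0,"y":-0.036,"z":0.002,"roll":0,"fingers":0},{"x":0,"y":-0.036,"z":0.002,"roll":0,"fingers":0},{"x":0,"y":-0.036,"z":0.002,"roll":0,"fingers":0},{"x":0,"y":-0.036,"z":0.002,"roll":0,"fingers":0},{"x":0,"y":-0.036,"z":0.002,"roll":0,"fingers":0},{"x":0,"y":-0.036,"z":0.002,"roll":0,"fingers":0},{"x":0,"y":-0.012,"z":0,"roll":0,"fingers":0},{"x":0,"y":0,"z":0,"roll":0,"fingers":0}]'

```text
clock: 30.5
eef_pos: [0.5357, -0.0896, 0.2438]
tool_rot: [0.019, 0.694, -0.007, 0.72]
ft_force: [0.6, 1.2, 0.1]
grip_width: 0.0146
```

Run:
```python
from ov import *
o=st(6)
```

```text
clk 30.8 eef [ 0.5361 -0.085   0.2439] tx [ 0.037   0.0174 -0.9992] ty [0.0299 0.9994 0.0185] yang 1.5409 w 0.0145 f [ 0.4 -0.8 -1.4] q [-0.17   0.294  0.109  1.352  0.023 -0.14 ]
```

Request:
arm_command --motion '[{"x":0,"y":0.025,"z":0,"roll":0,"fingers":0},{"x":0,"y":0.036,"z":0,"roll":0,"fingers":0},{"x":0,"y":0.036,"z":0,"roll":0,"fingers":0},{"x":0,"y":0.036,"z":0,"roll":0,"fingers":0},{"x":0,"y":0.036,"z":0,"roll":0,"fingers":0},{"x":0,"y":0.036,"z":0,"roll":0,"fingers":0},{"x":0.01,"y":0.036,"z":0,"roll":0,"fingers":0},{"x":0.015,"y":0.036,"z":0,"roll":0,"fingers":0},{"x":0.012,"y":0.03,"z":0,"roll":0,"fingers":0},{"x":0.006,"y":0.02,"z":0,"roll":0,"fingers":0},{"x":0.002,"y":0.005,"z":0,"roll":0,"fingers":0},{"x":-0.04,"y":0,"z":0,"roll":0,"fingers":0},{"x":-0.04,"y":0,"z":0,"roll":0,"fingers":0},{"x":0,"y":0,"z":0,"roll":0,"fingers":0}]'

```text
clock: 31.97
eef_pos: [0.5323, 0.2804, 0.2806]
tool_rot: [0.005, 0.697, 0.005, 0.717]
ft_force: [1.3, 1.3, 0.7]
grip_width: 0.0146
```

Run:
```python
from ov import *
st(0)
o=st(8)
```

```text
clk 31.97 eef [0.5323 0.2804 0.2806] tx [ 0.0278  0.0137 -0.9995] ty [-2.000e-04  9.999e-01  1.370e-02] yang 1.571 w 0.0146 f [1.3 1.3 0.7] q [ 4.850e-01  4.120e-01  3.730e-01  1.501e+00 -1.000e-03  4.850e-01]
clk 32.37 eef [0.5308 0.2775 0.2724] tx [ 0.017   0.008  -0.9998] ty [0.0031 1.     0.008 ] yang 1.5677 w 0.0149 f [0.4 0.8 0.8] q [ 4.820e-01  4.180e-01  3.610e-01  1.495e+00 -1.000e-03  4.850e-01]
```

Request:
arm_command --motion '[{"x":-0.036,"y":0,"z":0,"roll":0.015,"fingers":0},{"x":-0.036,"y":0,"z":0,"roll":0.015,"fingers":0},{"x":0,"y":0,"z":0,"roll":0,"fingers":0},{"x":0,"y":0,"z":0,"roll":0,"fingers":0}]'

```text
clock: 32.7
eef_pos: [0.5255, 0.2734, 0.338]
tool_rot: [0.012, 0.707, -0.013, 0.707]
ft_force: [0.2, -0.6, -0.5]
grip_width: 0.0147
```

Run:
```python
from ov import *
o=st(6)
```

```text
clk 33.0 eef [0.5248 0.2733 0.3368] tx [-0.0031 -0.0026 -1.    ] ty [ 0.0362  0.9993 -0.0027] yang 1.5346 w 0.0147 f [ 0.4 -0.1 -0.9] q [ 4.810e-01  4.290e-01  5.430e-01  1.689e+00 -1.000e-03  5.170e-01]
```

Request:
arm_command --motion '[{"x":0,"y":-0.015,"z":0.003,"roll":0,"fingers":0},{"x":0,"y":-0.03,"z":0.003,"roll":0,"fingers":0},{"x":0,"y":-0.03,"z":0.003,"roll":0,"fingers":0},{"x":0,"y":-0.03,"z":0.003,"roll":0,"fingers":0},{"x":0,"y":-0.03,"z":0.003,"roll":0,"fingers":0},{"x":0,"y":-0.03,"z":0.003,"roll":0,"fingers":0},{"x":0,"y":-0.03,"z":0.003,"roll":0,"fingers":0},{"x":0,"y":-0.03,"z":0.003,"roll":0,"fingers":0},{"x":0,"y":-0.03,"z":0.003,"roll":0,"fingers":0},{"x":0,"y":-0.03,"z":0,"roll":0,"fingers":0},{"x":0,"y":-0.03,"z":0,"roll":0,"fingers":0},{"x":0,"y":-0.02,"z":0,"roll":0,"fingers":0},{"x":0,"y":-0.01,"z":0,"roll":0,"fingers":0},{"x":0,"y":-0.004,"z":0,"roll":0,"fingers":0},{"x":0,"y":0,"z":0,"roll":0,"fingers":0}]'

```text
clock: 34.25
eef_pos: [0.5343, -0.0996, 0.3272]
tool_rot: [0.009, 0.714, -0.016, 0.7]
ft_force: [0.6, 0.8, -1.1]
grip_width: 0.0146
```

Run:
```python
from ov import *
import pickle
o=st(5)
c=cam("wrist"); cv2.imwrite("pics/w20.png",c["frame"][:,:,::-1]); pickle.dump(c,open("c20.pkl","wb"))
s=cam("scene"); batten(s,"s10.png",235,385,120,230,5.3,(.552,-.060),-np.pi/2-.035)
```

```text
clk 34.5 eef [ 0.5349 -0.0974  0.3276] tx [-0.02   -0.0083 -0.9998] ty [ 0.0313  0.9995 -0.0089] yang 1.5394 w 0.0149 f [-0.9  0.2 -0.9] q [-0.174  0.331  0.375  1.633 -0.012 -0.142]
```

View pics/w20.png

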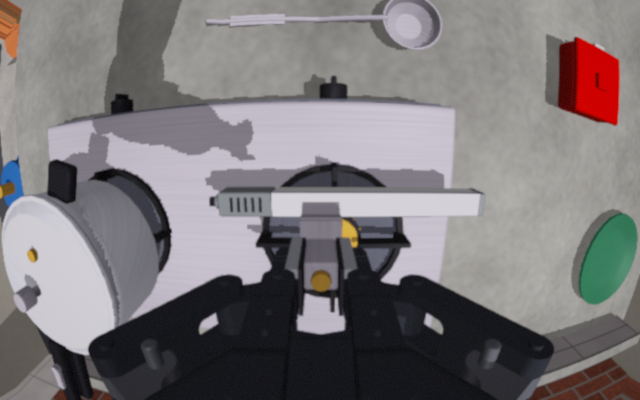

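View pics/s10.png

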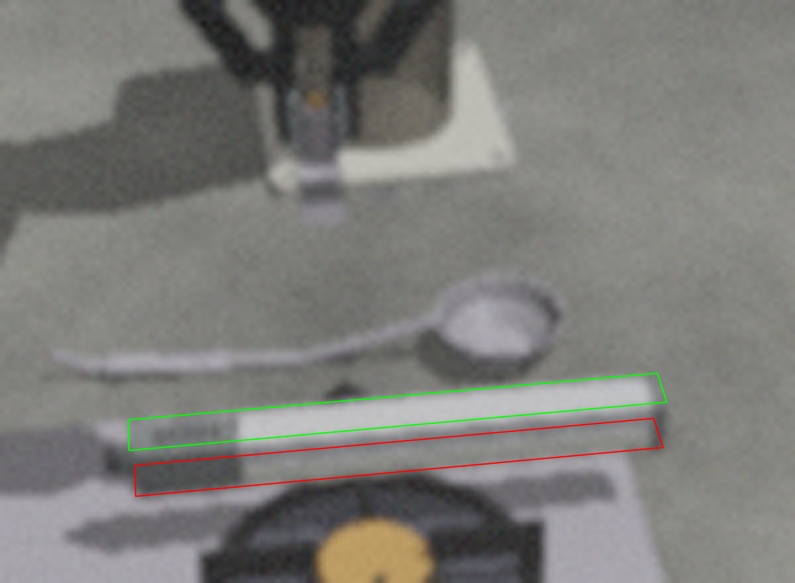

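Request:
arm_command --motion '[{"x":0.024,"y":0.005,"z":0.006,"roll":0,"fingers":0},{"x":0.026,"y":0.005,"z":0.006,"roll":0,"fingers":0},{"x":0.028,"y":0.004,"z":0.004,"roll":0,"fingers":0},{"x":0,"y":0,"z":0,"roll":0,"fingers":0}]'

```text
clock: 34.93
eef_pos: [0.5524, -0.0816, 0.2499]
tool_rot: [0.006, 0.711, -0.013, 0.703]
ft_force: [-1.1, -0.2, -1.6]
grip_width: 0.0145
```

Run:
```python
from ov import *
st(0)
o=st(7)
```

```text
clk 34.93 eef [ 0.5524 -0.0816  0.2499] tx [-0.012  -0.0096 -0.9999] ty [ 0.0269  0.9996 -0.0099] yang 1.5439 w 0.0145 f [-1.1 -0.2 -1.6] q [-0.141  0.361  0.218  1.439 -0.011 -0.114]
clk 35.28 eef [ 0.5556 -0.0837  0.2576] tx [ 0.0012 -0.012  -0.9999] ty [ 0.0293  0.9995 -0.0119] yang 1.5415 w 0.0148 f [ 0.4 -0.1 -0.2] q [-0.143  0.355  0.23   1.443 -0.012 -0.114]
```

Run:
```python
from ov import *
import pickle
o=st(1)
c=cam("wrist"); pickle.dump(c,open("c21.pkl","wb")); draw(c,"w21.png",190,450,140,340,3,[(.612,-.085,-.035)])
```

```text
clk 35.33 eef [ 0.5555 -0.0837  0.2573] tx [ 8.000e-04 -1.190e-02 -9.999e-01] ty [ 0.0294  0.9995 -0.0118] yang 1.5414 w 0.0148 f [ 0.7  0.  -0.8] q [-0.143  0.355  0.229  1.443 -0.012 -0.114]
```

View pics/w21.png

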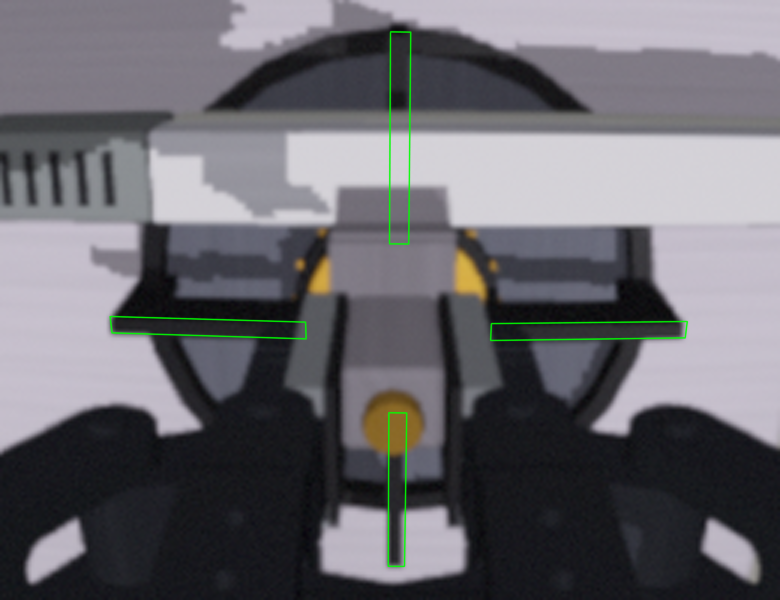

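Run:
```python
from ov import *
import pickle
c=pickle.load(open("c21.pkl","rb"))
def Z(a,z,s=3,o=(190,140)): return onz(c,(o[0]+(a[0]+.5)/s-.5,o[1]+(a[1]+.5)/s-.5),z)[:2].round(4)
for col,r in((250,(132,224)),(600,(131,227)),(700,(132,227)),(200,(132,224)),(320,(132,222)),(480,(132,226))): a=Z((col,r[0]),.158);b=Z((col,r[1]),.158);print(a,b,(a+b)/2)
print("seam",Z((150,180),.158), Z((152,220),.158))
print("crown pts (z=TCP-.0085+.. )")
zt=.2573+.0085-.0155
for a in((330,230),(455,230)): print(Z(a,zt))
```

```text
[ 0.5383 -0.1224] [ 0.5641 -0.1241] [ 0.5512  -0.12325]
[ 0.5405 -0.0284] [ 0.5676 -0.0277] [ 0.55405 -0.02805]
[5.412e-01 1.000e-04] [0.5686 0.0016] [0.5549  0.00085]
[ 0.5379 -0.1361] [ 0.5638 -0.1383] [ 0.55085 -0.1372 ]
[ 0.5389 -0.1035] [ 0.564  -0.1047] [ 0.55145 -0.1041 ]
[ 0.5401 -0.061 ] [ 0.5663 -0.0611] [ 0.5532  -0.06105]
seam [ 0.5508 -0.1515] [ 0.5623 -0.152 ]
crown pts (z=TCP-.0085+.. )
[ 0.5371 -0.0937]
[ 0.5377 -0.0726]
```

Request:
arm_command --motion '[{"x":0.01,"y":0.0007,"z":-0.001,"roll":0.005,"fingers":0},{"x":0.012,"y":0,"z":-0.001,"roll":0,"fingers":0},{"x":0.012,"y":0,"z":0,"roll":0,"fingers":0},{"x":0.01,"y":0,"z":0,"roll":0,"fingers":0},{"x":0.004,"y":0,"z":0,"roll":0,"fingers":0},{"x":0,"y":0,"z":0,"roll":0,"fingers":0}]'

```text
clock: 35.88
eef_pos: [0.5554, -0.085, 0.2123]
tool_rot: [0.008, 0.704, -0.018, 0.71]
ft_force: [0.1, 0.2, -0.7]
grip_width: 0.0147
```

Run:
```python
from ov import *
import pickle
o=st(7)
c=cam("wrist"); pickle.dump(c,open("c22.pkl","wb")); draw(c,"w22.png",190,450,140,340,3,[(.612,-.085,-.035)])
s=cam("scene"); save(s,"s11.png",235,385,130,240,5)
```

```text
clk 36.23 eef [ 0.5563 -0.085   0.2135] tx [ 0.0117 -0.0135 -0.9998] ty [ 0.0365  0.9992 -0.0131] yang 1.5343 w 0.0148 f [ 0.8  0.7 -0.7] q [-0.145  0.362  0.126  1.321 -0.012 -0.109]
```

View pics/w22.png

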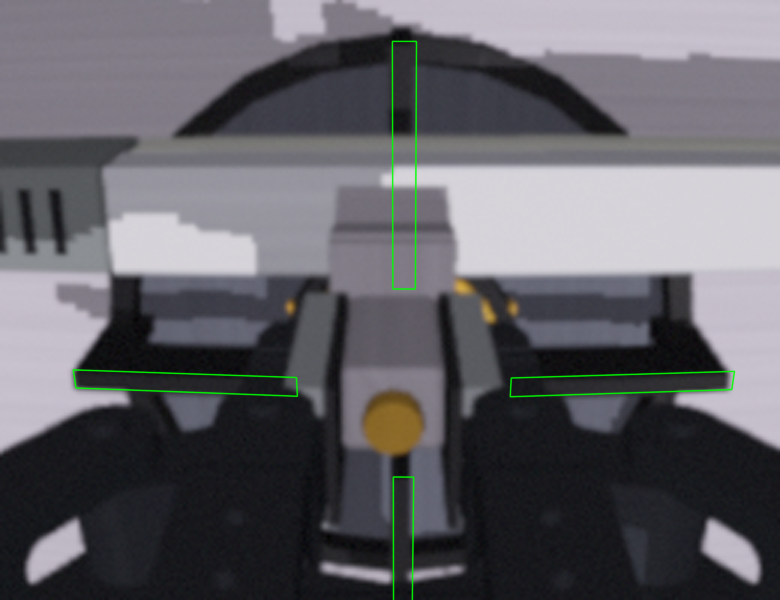

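View pics/s11.png

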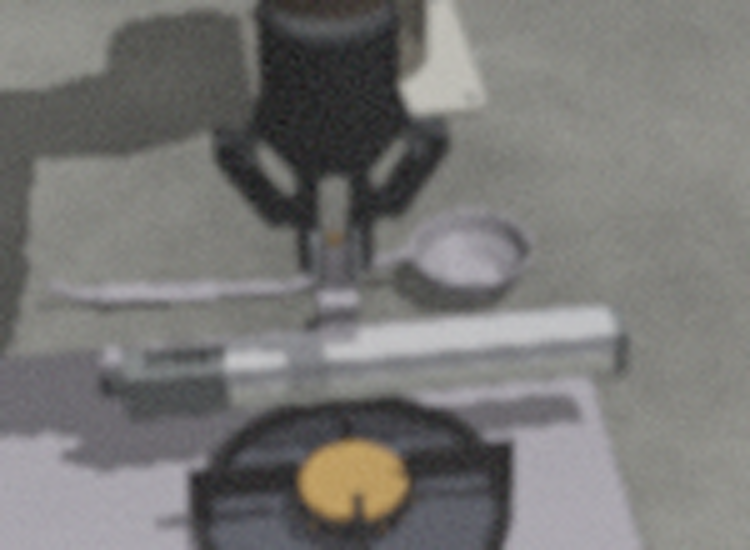

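Run:
```python
from ov import *
import pickle
c=pickle.load(open("c22.pkl","rb"))
def Z(a,z,s=3,o=(190,140)): return onz(c,(o[0]+(a[0]+.5)/s-.5,o[1]+(a[1]+.5)/s-.5),z)[:2].round(4)
zt=.2135+.0085-.0155
for a in((331,237),(456,237)): print("crown top front edge",Z(a,zt))
for a in((331,227),(456,227)): print("  or",Z(a,zt))
for a in((344,297),(440,297),(342,367),(444,367)): print("block top",Z(a,zt+.031))
for r in((168,273),): print((Z((600,r[0]),.158)+Z((600,r[1]),.158))/2,Z((600,r[0]),.158),Z((600,r[1]),.158))
```

```text
crown top front edge [ 0.5391 -0.0947]
crown top front edge [ 0.5398 -0.0736]
  or [ 0.5373 -0.0946]
  or [ 0.538  -0.0736]
block top [ 0.5374 -0.0905]
block top [ 0.5378 -0.0774]
block top [ 0.5481 -0.0914]
block top [ 0.5485 -0.077 ]
[ 0.55385 -0.03855] [ 0.5414 -0.0389] [ 0.5663 -0.0382]
```

Request:
arm_command --motion '[{"x":0.006,"y":0.0006,"z":-0.0015,"roll":0,"fingers":0},{"x":0.006,"y":0.0006,"z":-0.0015,"roll":0,"fingers":0},{"x":0.003,"y":0,"z":0,"roll":0,"fingers":0},{"x":0,"y":0,"z":0,"roll":0,"fingers":0}]'

```text
clock: 36.67
eef_pos: [0.5531, -0.0836, 0.1969]
tool_rot: [0.008, 0.703, -0.018, 0.711]
ft_force: [-0.9, 0.1, -0.3]
grip_width: 0.0147
```

Run:
```python
from ov import *
import pickle
o=st(6)
c=cam("wrist"); pickle.dump(c,open("c23.pkl","wb")); draw(c,"w23b.png",190,450,140,340,3,[(.612,-.085,-.035)])
ft(4)
```

```text
clk 36.97 eef [ 0.554  -0.0838  0.1983] tx [ 0.0141 -0.0139 -0.9998] ty [ 0.0365  0.9992 -0.0134] yang 1.5343 w 0.0147 f [ 0.1  0.8 -0.8] q [-0.144  0.363  0.087  1.279 -0.012 -0.108]
clk 37.2167 eef [ 0.5539 -0.0838  0.1983] w 0.0148
ft [ 0.0118 -0.3469 -0.6259  0.0066  0.0181  0.0054] sd [0.2133 0.1617 0.4283 0.0324 0.0152 0.0439]
ty [ 0.0365  0.9992 -0.0133] tx [ 0.014  -0.0138 -0.9998]
```

View pics/w23b.png

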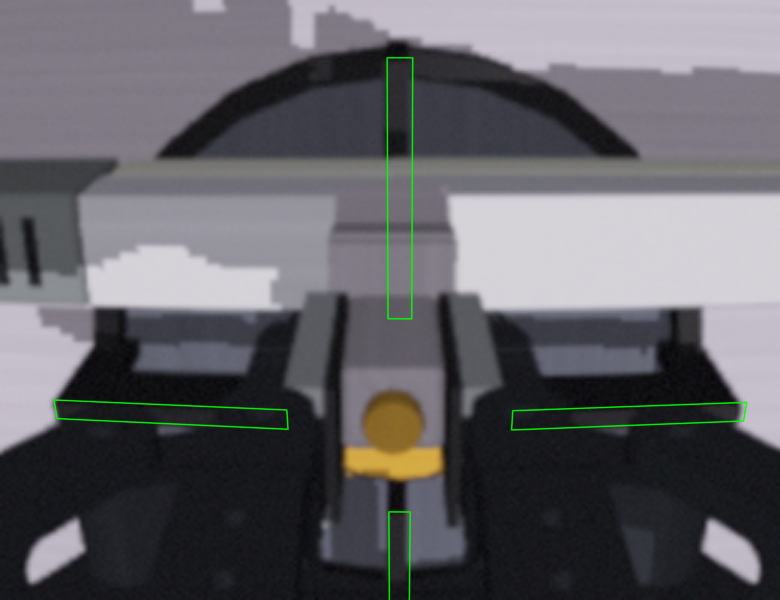

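Run:
```python
from ov import *
import pickle
c=pickle.load(open("c23.pkl","rb"))
save(c,"w24.png",290,350,195,225,12)
def Z(a,z,s=3,o=(190,140)): return onz(c,(o[0]+(a[0]+.5)/s-.5,o[1]+(a[1]+.5)/s-.5),z)[:2].round(4)
for r in (188,191,194): print("foot",Z((392,r),.162),Z((392,r),.163))
for col in(200,600): print("edge",Z((col,193),.158),Z((col,303 if col==600 else 303),.158))
zt=.1983+.0085-.0155
print("crown",Z((331,237),zt),Z((456,237),zt),"block",Z((342,367),zt+.031),Z((444,367),zt+.031))
```

```text
foot [ 0.537  -0.0837] [ 0.5367 -0.0836]
foot [ 0.5376 -0.0837] [ 0.5373 -0.0837]
foot [ 0.5382 -0.0837] [ 0.5379 -0.0837]
edge [ 0.5378 -0.1235] [ 0.5625 -0.1261]
edge [ 0.5406 -0.0409] [ 0.5652 -0.04  ]
crown [ 0.5369 -0.0936] [ 0.5376 -0.0725] block [ 0.5458 -0.0902] [ 0.5463 -0.0759]
```

View pics/w24.png

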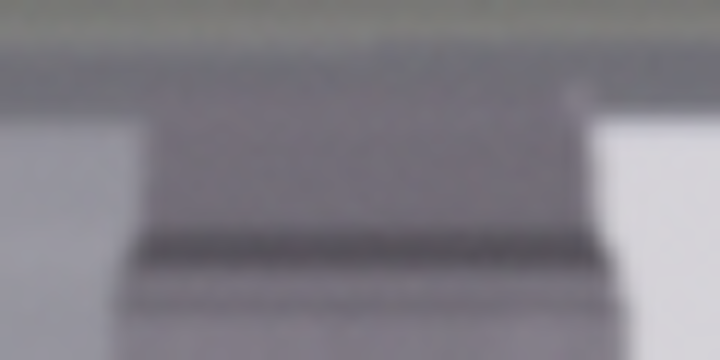

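Request:
arm_command --motion '[{"x":0.003,"y":0,"z":-0.0013,"roll":0,"fingers":0},{"x":0.003,"y":0,"z":0,"roll":0,"fingers":0},{"x":0.003,"y":0,"z":0,"roll":0,"fingers":0}]'

```text
clock: 37.47
eef_pos: [0.5532, -0.084, 0.1895]
tool_rot: [0.008, 0.701, -0.018, 0.713]
ft_force: [-0.1, 0.2, -0.2]
grip_width: 0.0144
```

Run:
```python
from ov import *
o=st(2)
s=cam("scene"); save(s,"s12.png",235,385,130,240,5)
c=cam("wrist"); save(c,"w25.png",190,450,140,340,3)
```

```text
clk 37.57 eef [ 0.5527 -0.0839  0.1888] tx [ 0.0141 -0.0139 -0.9998] ty [ 0.0365  0.9992 -0.0134] yang 1.5343 w 0.0147 f [-0.4  0.4 -0.7] q [-0.144  0.365  0.066  1.255 -0.012 -0.108]
```

View pics/s12.png

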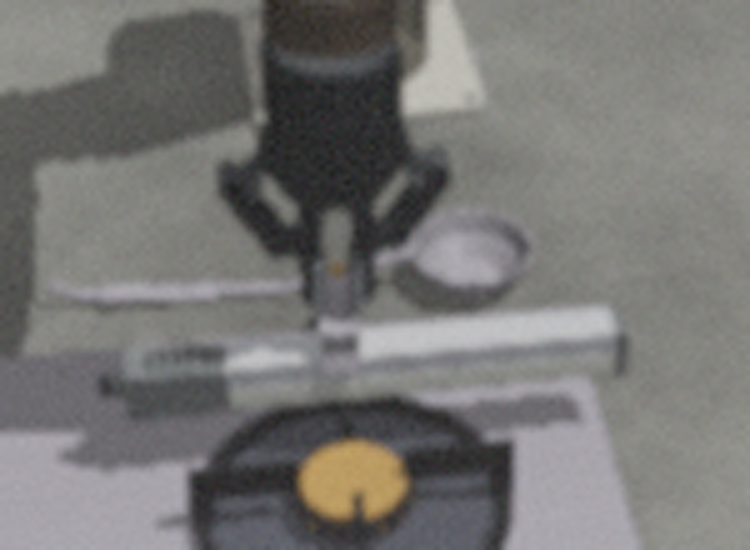

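View pics/w25.png

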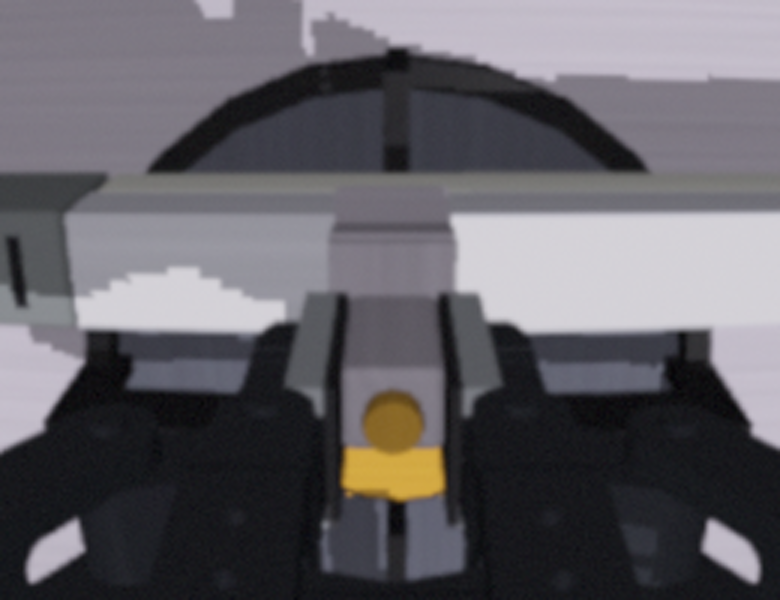

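Request:
arm_command --motion '[{"x":0.003,"y":0.0003,"z":0,"roll":0,"fingers":0},{"x":0.003,"y":0,"z":0,"roll":0,"fingers":0},{"x":0.003,"y":0,"z":0,"roll":0,"fingers":0}]'

```text
clock: 37.92
eef_pos: [0.5531, -0.0839, 0.1817]
tool_rot: [0.008, 0.701, -0.018, 0.713]
ft_force: [-2.1, -0.4, 4.2]
grip_width: 0.0145
```

Run:
```python
from ov import *
o=st(1)
s=cam("scene"); save(s,"s13.png",235,385,130,240,5)
```

```text
clk 37.97 eef [ 0.5526 -0.0839  0.181 ] tx [ 0.0147 -0.0144 -0.9998] ty [ 0.0366  0.9992 -0.0139] yang 1.5342 w 0.0147 f [-1.9 -0.5  2.7] q [-0.144  0.369  0.05   1.236 -0.012 -0.108]
```

View pics/s13.png

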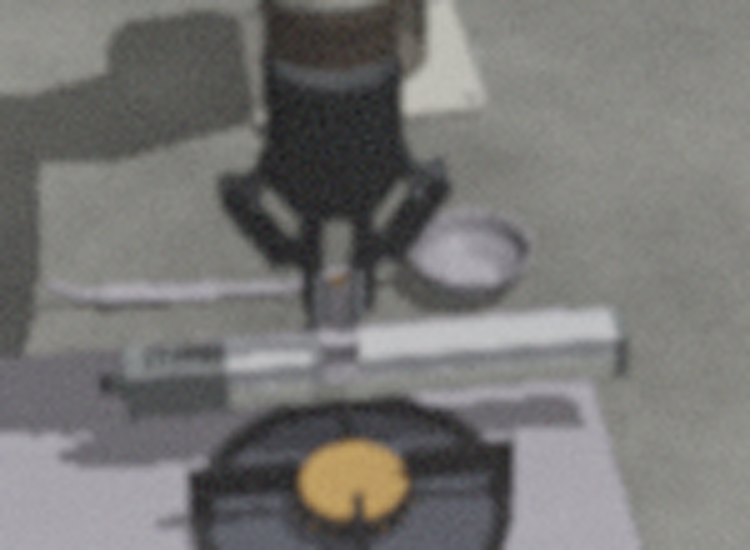

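Request:
arm_command --motion '[{"x":0.0035,"y":0,"z":-0.0005,"roll":0,"fingers":0},{"x":0.003,"y":0,"z":-0.0003,"roll":0,"fingers":0},{"x":0.003,"y":0,"z":0,"roll":0,"fingers":0}]'

```text
clock: 38.27
eef_pos: [0.5523, -0.0841, 0.172]
tool_rot: [0.008, 0.701, -0.018, 0.713]
ft_force: [-1.3, 0.2, 2.6]
grip_width: 0.0147
```

Run:
```python
from ov import *
o=st(1)
```

```text
clk 38.32 eef [ 0.552  -0.0841  0.1712] tx [ 0.0155 -0.0147 -0.9998] ty [ 0.0366  0.9992 -0.0141] yang 1.5342 w 0.0145 f [-1.3  0.4  2.6] q [-0.144  0.373  0.031  1.211 -0.012 -0.108]
```

Request:
arm_command --motion '[{"x":0.0015,"y":0,"z":0,"roll":0,"fingers":0},{"x":0.0015,"y":0,"z":0,"roll":0,"fingers":0}]'

```text
clock: 38.48
eef_pos: [0.5524, -0.0839, 0.1687]
tool_rot: [0.008, 0.701, -0.018, 0.713]
ft_force: [-4.7, 1.9, 13.0]
grip_width: 0.0144
```

Run:
```python
from ov import *
o=st(1)
```

```text
clk 38.53 eef [ 0.5523 -0.0838  0.1688] tx [ 0.0165 -0.0141 -0.9998] ty [ 0.0364  0.9992 -0.0135] yang 1.5344 w 0.0147 f [-2.4  0.5  5.3] q [-0.144  0.375  0.026  1.204 -0.012 -0.108]
```

Request:
arm_command --motion '[{"x":0.0012,"y":0,"z":-0.0003,"roll":0,"fingers":0},{"x":0.001,"y":0,"z":0,"roll":0,"fingers":0}]'

```text
clock: 38.7
eef_pos: [0.5523, -0.0837, 0.1688]
tool_rot: [0.008, 0.7, -0.018, 0.714]
ft_force: [-4.1, -0.1, 8.6]
grip_width: 0.0146
```

Run:
```python
from ov import *
import pickle
o=st(2)
s=cam("scene"); save(s,"s14.png",235,385,130,240,5)
c=cam("wrist"); pickle.dump(c,open("c26.pkl","wb")); draw(c,"w26.png",190,450,140,340,3,[(.612,-.085,-.035)])
```

```text
clk 38.8 eef [ 0.5523 -0.0837  0.1688] tx [ 0.0187 -0.014  -0.9997] ty [ 0.0362  0.9993 -0.0133] yang 1.5346 w 0.0144 f [-3.5  0.8  8.3] q [-0.144  0.373  0.024  1.201 -0.011 -0.108]
```

View pics/s14.png

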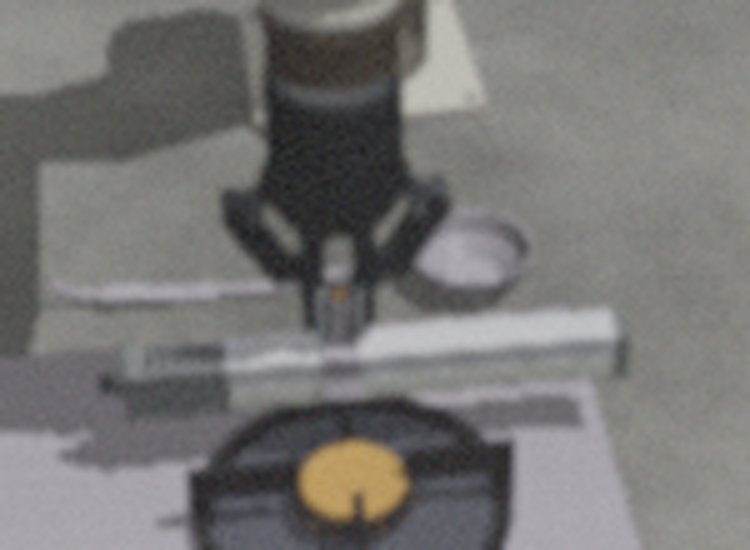

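View pics/w26.png

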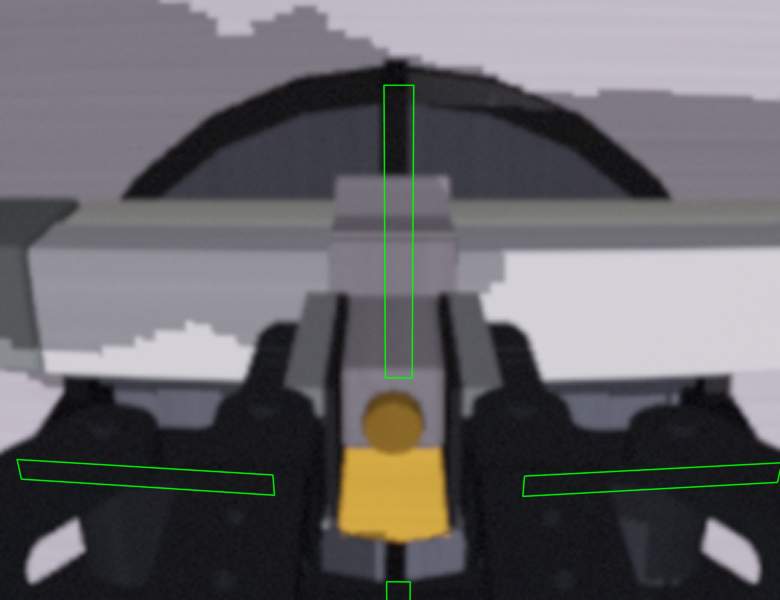

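Request:
arm_command --motion '[{"x":-0.0003,"y":0,"z":-0.0004,"roll":0,"fingers":0}]'

```text
clock: 38.98
eef_pos: [0.5519, -0.0836, 0.1691]
tool_rot: [0.008, 0.7, -0.018, 0.714]
ft_force: [0.3, 0.9, -2.7]
grip_width: 0.0143
```

Run:
```python
from ov import *
ft(3)
```

```text
clk 39.1333 eef [ 0.552  -0.0836  0.1689] w 0.0147
ft [-0.8993 -0.3648  2.2113  0.0348  0.2621  0.0219] sd [0.3507 0.2784 0.0862 0.0245 0.0702 0.0056]
ty [ 0.0363  0.9993 -0.0132] tx [ 0.0188 -0.0139 -0.9997]
```

Request:
arm_command --motion '[{"x":0,"y":0,"z":0,"roll":0,"fingers":0.32},{"x":0,"y":0,"z":0,"roll":0,"fingers":0.32},{"x":0,"y":0,"z":0,"roll":0,"fingers":0.32}]'

```text
clock: 39.38
eef_pos: [0.5525, -0.0836, 0.1678]
tool_rot: [0.008, 0.7, -0.017, 0.714]
ft_force: [-1.3, -0.4, 0.4]
grip_width: 0.0269
```

Run:
```python
from ov import *
import pickle
s=cam("scene"); save(s,"s15.png",235,385,150,230,5)
o=st(6)
s=cam("scene"); save(s,"a.png",235,385,150,230,5)
cv2.imwrite("pics/s15.png",np.vstack([cv2.imread("pics/s15.png")[:300],cv2.imread("pics/a.png")[:300]]))
c=cam("wrist"); draw(c,"w27.png",190,450,140,340,3,[(.612,-.085,-.035)])
```

```text
clk 39.73 eef [ 0.5524 -0.0836  0.1682] tx [ 0.019  -0.0137 -0.9997] ty [ 0.0362  0.9993 -0.013 ] yang 1.5345 w 0.0276 f [0.4 0.7 0.7] q [-0.144  0.374  0.023  1.199 -0.011 -0.108]
```

View pics/s15.png

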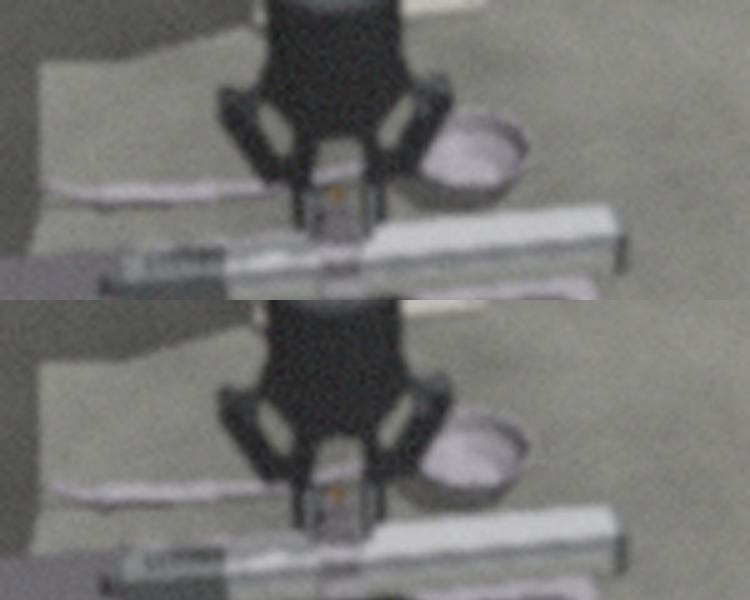

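View pics/w27.png

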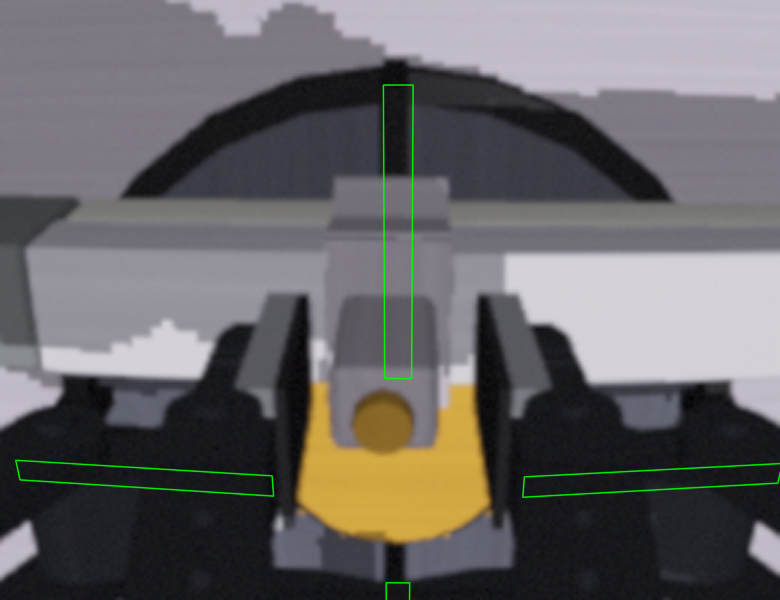

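Request:
arm_command --motion '[{"x":0,"y":0.0006,"z":0,"roll":0,"fingers":0.4},{"x":-0.008,"y":0,"z":0,"roll":0,"fingers":0.4},{"x":-0.012,"y":0,"z":0,"roll":0,"fingers":0.4},{"x":-0.016,"y":0,"z":0,"roll":0,"fingers":0.4},{"x":-0.02,"y":0,"z":0,"roll":0,"fingers":0.4},{"x":-0.02,"y":0,"z":0,"roll":0,"fingers":0.4},{"x":-0.02,"y":0,"z":0,"roll":0,"fingers":0.4},{"x":-0.01,"y":0,"z":0,"roll":0,"fingers":0.4}]'

```text
clock: 40.5
eef_pos: [0.5479, -0.0809, 0.2782]
tool_rot: [0.008, 0.703, -0.017, 0.711]
ft_force: [1.0, -0.1, 1.5]
grip_width: 0.0342
```

Run:
```python
from ov import *
import pickle
o=st(6)
s=cam("scene"); batten(s,"s16.png",235,385,130,240,5,(.552,-.0615),-np.pi/2-.033)
c=cam("wrist"); pickle.dump(c,open("c28.pkl","wb")); draw(c,"w28.png",190,450,130,330,3,[(.612,-.085,-.035)])
```

```text
clk 40.8 eef [ 0.5464 -0.0808  0.2734] tx [ 0.0054 -0.0117 -0.9999] ty [ 0.036   0.9993 -0.0115] yang 1.5348 w 0.034 f [ 0.3 -0.7  0.1] q [-0.141  0.328  0.233  1.468 -0.011 -0.105]
```

View pics/s16.png

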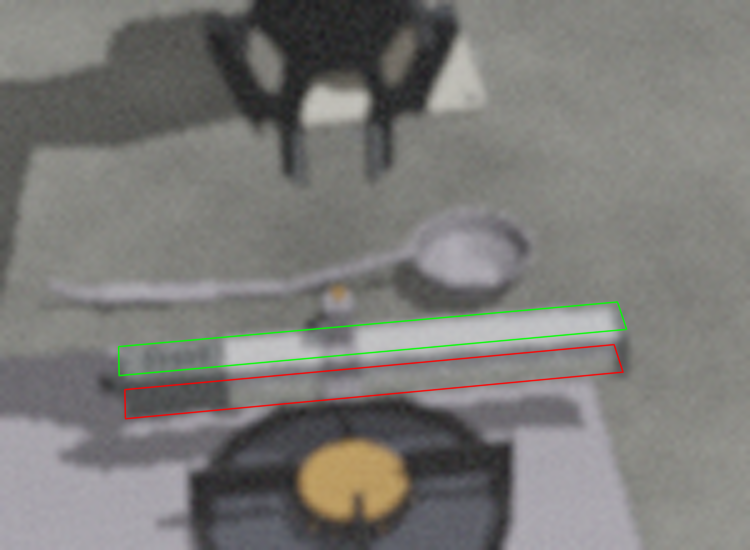

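View pics/w28.png

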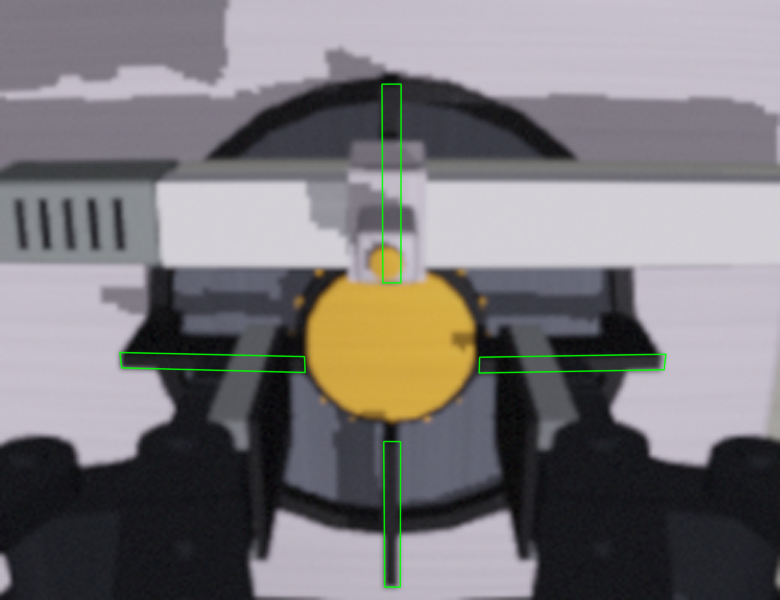

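Run:
```python
from ov import *
import pickle
c=pickle.load(open("c28.pkl","rb")); save(c,"w29.png",295,345,170,230,10)
def Z(a,z,s=3,o=(190,130)): return onz(c,(o[0]+(a[0]+.5)/s-.5,o[1]+(a[1]+.5)/s-.5),z)[:2].round(4)
print("crown front corners z.161",Z((349,170),.161),Z((425,170),.161),"rear",Z((349,281),.161),Z((425,281),.161))
print("block top z.192",Z((361,233),.192),Z((415,233),.192),Z((358,280),.192),Z((413,280),.192))
print("seam",Z((158,200),.158))
```

```text
crown front corners z.161 [ 0.5354 -0.0937] [ 0.5361 -0.0724] rear [ 0.5683 -0.0953] [ 0.569  -0.0733]
block top z.192 [ 0.5449 -0.0894] [ 0.5454 -0.0759] [ 0.5573 -0.0907] [ 0.5578 -0.0768]
seam [ 0.5428 -0.1504]
```

View pics/w29.png

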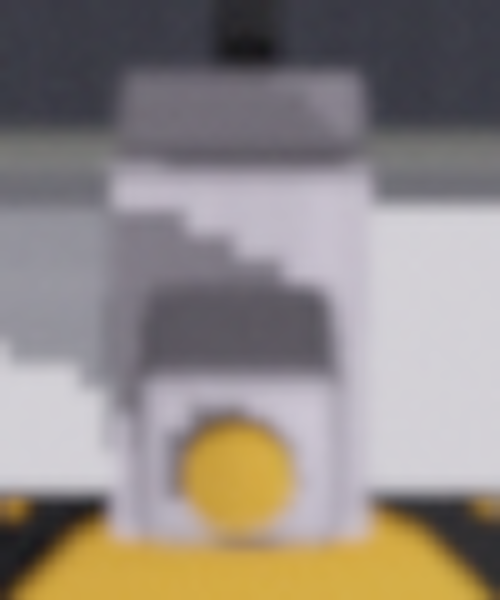

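Run:
```python
from ov import *
a=cam("top")["frame"].astype(int); s1=cam("scene")["frame"].astype(int)
for i in range(12): camera("top")
b=cam("top"); s2=cam("scene")
print(np.abs(b["frame"].astype(int)-a)[100:260,150:500].max(),np.abs(s2["frame"].astype(int)-s1)[100:300,120:480].mean())
save(b,"t30.png",150,500,70,260,2.2)
save(s2,"s30.png",120,480,120,310,2.2)
p=cv2.imread("pics/scene0.png").astype(int); d=np.abs(s2["frame"][:,:,::-1].astype(int)-p); 
print("cooker diff",d[180:285,120:222].mean(),"box diff",d[160:196,405:453].mean())
st(0)
```

```text
29 2.5155833333333333
cooker diff 3.673513849984438 box diff 3.4214891975308643
clk 41.7 eef [ 0.5471 -0.0809  0.2747] tx [ 0.0077 -0.0121 -0.9999] ty [ 0.036   0.9993 -0.0118] yang 1.5348 w 0.0341 f [-0.5 -0.6 -0. ] q [-0.141  0.328  0.235  1.469 -0.011 -0.105]
```

View pics/t30.png

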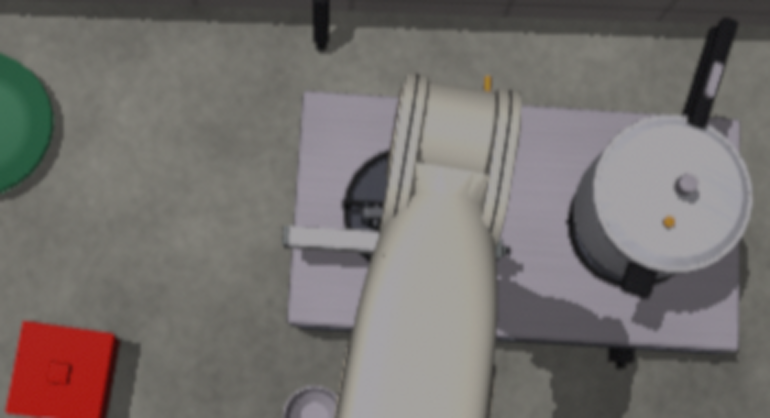

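View pics/s30.png

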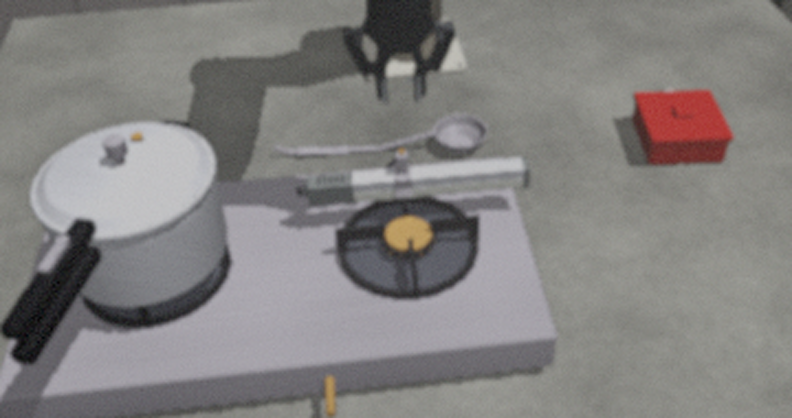

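Run:
```python
from workcell import job_done
print(job_done())
```

```text
the job is handed in; nothing more can be done
None
```

The batten is balanced level on the front bar of the left-hand ring with the hanger clip pressed on right above the bar, and I handed the job in at about 42 s of the 72 s.

- **Finding the balance:** I gripped the batten and lifted it. The wrist moment put its balance point about 22 mm from the middle, towards the long cap. I laid it across the bar at that point with the long cap towards the cooker. When I opened the fingers it rocked briefly, then settled level with nothing touching it, so no further sliding was needed.
- **Fitting the clip:** I pressed the clip straight down. The pressing force peaked at about 13 N against a firm stop, 0.8 mm above the calculated home height. I then eased off, opened the fingers and backed away upwards.
- **Last checks:**
  - The pictures show the batten level, square across the bar and not moving.
  - The clip measures within about 1 mm of the bar's middle along the batten.
  - The cooker and spice box show no change, and the gripper is clear above.

Three checks disagreed or could not be confirmed:
- **Overhead camera:** it put the ring about 4 mm from where the other two cameras did, so I went by the wrist camera, with which the side camera agreed.
- **Clip tilt:** the tool was tilted about 1° across the batten while pressing, so one side of the clip's crown may stand up to about half a millimetre proud.
- **Clip seating:** I judged that the clip is fully home from the firm stop and the height. The pictures are not fine enough to confirm it.

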